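# Fit the amber filter and light the examination lamp

### The arm

A 6-joint arm with a two-finger parallel gripper is mounted at the origin on the work surface. World frame = base frame: x ahead of the robot, y to its left, z up, the work surface at z = 0. Lengths are in m, angles in degrees, forces in N, time in s.
With the tool pointing down it reaches from about 0.375 to 0.9 m from the base axis. Payload 3.1 kg.
Tool frame: the origin (TCP) lies midway between the tips of the shut fingers; the grasp point (between the pads) lies 19 mm behind it; x points along the fingers, z is the direction in which the jaws open and shut, and the axes are right-handed (so a half turn about x gives the same grasp; the last joint's range is limited). The gripper opens to 87 mm and grips with 3 to 60 N. Pads are 19 mm wide; open, the fingers measure 117 mm over their backs; the gripper's body (75 mm by 190 mm) begins 51 mm behind the grasp point.
Start: joints at [58.814, 30.224, 82.088, -0, 67.689, -10.227], TCP at [0.224, 0.584, 0.223] pointing down, gripper open.
Joint ranges: [-176.69, 176.69], [-43.24, 126.21], [12.49, 139.97], [-82, 262], [0, 151.66], [-163.58, 163.58]. Speed limits (degrees/s): [159.86, 159.86, 180, 180, 180, 180].

### API

Orientations are given as a 3x3 rotation matrix whose columns are the frame's x, y, z axes.
In Python, from rig import * gives the robot as it stands.
- The arm moves only by the tool play_rows, never from a script. Its argument "rows" is a list that holds one entry, the list of rows, each a list of 7 numbers: the shift along the tool's x, y, z in m, then the turn, a rotation vector about the tool's x, y, z in degrees, then the finger opening in m, from 0 to 0.087. A call has 1 to 12 rows; each row is the pose to reach, as a shift and turn from the pose commanded when the call began, along the tool's axes at that moment; what a row does not reach only later rows make up. A row lasts 1/10 s, in which the tool goes at most 50 mm and 8.59 degrees, less where a joint would pass 70% of its speed; a pose out of reach is approached as far as the arm can. A call with a gripper value outside its range is refused whole. The fingers move at their own pace and stop on an object; the grip force is fixed at half the most. Time passes only in rows, so rows that repeat a pose let the fingers close. It gives the time, the measured TCP pose, the force and the opening at its end, in the units of the state.
- read_state(): the state, without advancing time (a new reading comes with each control period).
- capture(name): name is "side" or "top"; returns a dict with "pixels" (400x640x3 uint8, red, green, blue), "intrinsics" (3x3 intrinsics, pixels), "k1" (the pictures are not rectified: a ray, as slopes to the right and down, at radius r is drawn at 1 + k1 r^2 times it, then the intrinsics apply), "rvec" (rotation vector, rad) and "tvec" (3), from world to camera coordinates, as OpenCV has them. Camera axes: x right, y down, z forward; pixel columns grow to the right and rows downward; lengths in m; the calibration is good to about 2 mm. A picture is of the moment at which its call begins. There is no depth.
- hand_in(): hands the job in, once; it reports no verdict.
Trained networks look in the newest picture that a camera, given by its name, has taken for a name from the list of things; names that differ only in an ending like _2 or _b are one class to them, and where a whole thing is asked for, a point or a joint stands for the part that bears it (a point fixed in the world has none). Each returns a list of dicts, best first, with "p" (0 to 1); they miss things now and then, are a little off and sometimes report something else, mostly with a low value. They report only what shows in the picture. A call takes as long as a camera call. They do not tell look-alikes from the thing itself.
- trace(camera, target): "mask" (400x640 bool, what is visible of it) and "at" ([column, row] in pixels, amid what is visible of it).
The state is a dict: "time_s": time; "joint_positions": joint angles; "qvel": joint speeds; "tau": joint torques, N m; "position": TCP position; "tcp_rot": TCP orientation; "force": force on the tool from outside, world axes, zero at the start; "moment": the same for the moment, N m; "opening": opening from 0.0 (shut) to 1.0 (fully open).
Only numpy, scipy, OpenCV 4.12 (cv2) and the standard library are available. Lean on these libraries where they do the work, as an engineer would, in place of code of your own. Each camera call takes 0.05 s, during which the arm holds its last target.

### The job

The examination lamp must never burn bare: first move the amber filter from its stand into the slot on top of the lamp head, press it gently fully home (it is glass) and let go of it. Then push the red lever on the power unit from off to the middle warm-up click, leave it resting there untouched for about two seconds, and push it on to the last click (on). Leave the lamp's aim, the other filters, the exhibit jar and everything else where they are.

Things in the scene. Friction and masses are not known exactly. Their poses are not given: they have to be found in the camera images.
- amber_grip (a point): Grip centre of the loose amber (orange) filter, 80 mm above its lower edge, 20 below its top; z up. Upright plate 6 thick (its x), 70 wide (y), 60 tall, lowest 6 mm only 4 thick and 66 wide; on it a black grip block 12 thick (x), 24 wide (y), 40 tall. 50 to 100 g. It starts in one groove of the black stand.
- red_grip (a point): The same point of the red filter, same shape; it stays in the stand.
- blue_grip (a point): The same point of the blue filter, same shape; it stays in the stand.
- slot_mouth (a point): Centre of the mouth of the filter slot in the grey lamp head. z points out along the slot's depth, 15 to 30 degrees from vertical, leaning towards the robot; x across the 9 mm gap, to the lamp's rear; y along its 76 mm width. Slot 50 deep with a firm floor; yellow lips flare outward up to 8 mm above the mouth.
- slot_home (a point): Where the filter's grip centre lies when the filter is fully home: 30 mm beyond slot_mouth along z. Axes as slot_mouth; the filter's x, y, z then lie along them (x either way round). A sprung steel ball in the rear wall, 24 mm below the mouth, rubs on the plate: it will not drop in, it must be pushed with some 5 to 15 N. 
- lever_bar (a point): Centre of the red cross bar at the end of the lever on the white power unit (170 x 130 x 75 tall). The bar is 16 in diameter, 60 long along its y, and 85 from the pivot. Marks beside the hinge: black off (end nearer the bar at the start), yellow warm-up, green on.
- lever_pivot (a point): Centre of the lever's hinge, 90 mm above the desk, 15 above the top of the white power unit, between two black cheeks (tops 98 above the desk). Axes of the unit: z up, y along the hinge, x the way the lever is thrown from off to on.
- lever (a joint): Lever angle, rad: 0 off (leaning 0.6 towards the unit's -x), 0.6 warm-up (upright), 1.2 on (leaning 0.6 towards +x). It clicks into each and springs on by itself once past about 0.4 and 1.0. A push of some 5 to 10 N at the bar moves it; a fast push may run through a click.
- head (a joint): Tilt of the lamp head, rad: 0 with the slot vertical, growing as its top leans towards the robot. A stiff friction hinge; it is to be left as it is.
- seat: Firm rubber floor strip of the filter slot (gives 2 mm at 14 N, then hard), 92 x 17 mm; origin at the middle of its upper face, 50 mm below slot_mouth along z, axes as slot_mouth. The glass must stop on it gently, with under 30 N.
- stand: Black filter stand fixed to the desk, 215 x 100 mm, 32 tall; origin under its centre. Three grooves across its x, 62 mm apart, 9 wide, 22 deep (floor 10 mm above the desk), the middle one at the origin; the filters' axes lie along the stand's.
- lamp: Dark steel lamp foot, fixed, 190 x 190 x 18 mm, with two yoke arms at y = -66 and +66 mm, 165 tall, that carry the grey head (98 wide) between them; origin on the desk. The lamp shines along -x, towards the robot.
- tray: White tray with an exhibit in it, fixed to the desk in front of the lamp, 100 x 130 x 25 tall; origin at the centre of its underside.
- jar: Loose exhibit jar, 56 in diameter, 85 tall, near the work; origin at the centre of its underside.
Not all that is in view belongs to the job. Of the things shaped like the part that bears lever_bar, the white one is meant.

How it is judged (in metres and radians):
On the way, in this order (a step that is already met when the one before it is completed fails the run):
1. amber filter fully home in the lamp's slot and let go, lever still off (z of amber_grip in the frame of slot_home between -0.004 and 0.004 m and x of amber_grip in the frame of slot_home between -0.004 and 0.004 m and y of amber_grip in the frame of slot_home between -0.006 and 0.006 m and angle between the z axis of amber_grip and the z axis of slot_home, either way round below 0.12 rad and value of joint lever below 0.15 rad and contact force between the fingers and amber below 0.1 N), for 0.2 s.
2. lever resting untouched at the middle (warm-up) click (value of joint lever between 0.48 and 0.72 rad and contact force between each of the arm, the fingers and lever below 0.1 N), for 1.2 s.
3. lever at the last click (on) (value of joint lever above 1.08 rad), for 0.2 s.
At the end, for the whole second after the job is handed in: The amber filter rests fully home in the slot (within 4 mm in depth and across, 6 mm along, 0.12 rad), the lever is on (above 1.08 rad), the lamp's aim is unchanged (slot mouth within 12 mm), and the red and blue filters and the jar are within 20 mm of where they were (z of amber_grip in the frame of slot_home between -0.004 and 0.004 m and x of amber_grip in the frame of slot_home between -0.004 and 0.004 m and y of amber_grip in the frame of slot_home between -0.006 and 0.006 m and angle between the z axis of amber_grip and the z axis of slot_home, either way round below 0.12 rad and value of joint lever above 1.08 rad and linear speed of amber below 0.02 m/s and distance of each of red_grip, blue_grip, jar from where it was at the start of the episode below 0.02 m and distance of slot_mouth from where it was at the start of the episode below 0.012 m); the robot touches nothing.
It fails at once if glass filter pressed on the slot's floor with over 30 N (contact force between amber and seat above 30 N).
It fails at once if lamp switched out of off while the amber filter is not in its slot (value of joint lever above 0.3 rad and distance between amber_grip and slot_home above 0.01 m).
It fails at once if lamp head pushed out of its aim by more than 15 mm (distance of slot_mouth from where it was at the start of the episode above 0.015 m).
It fails at once if another filter or the jar displaced by more than 30 mm (distance of any of red_grip, blue_grip, jar from where it was at the start of the episode above 0.03 m).
It also fails if it takes over 64 s, if anything falls off the work surface, if the arm or the gripper's body presses on something with over 40 N, if the wrist force passes 120 N, or if a joint passes its speed limit or range.

## Working session

There is one attempt and no reset: what is moved stays moved. The work goes in short steps, Python scripts to look and compute and a tool call to move; the robot and the scene stay as the last step left them, time stands still between calls to the robot, and variables do not carry over. Pictures are saved under pics/ and viewed, and the job is handed in when it is done.

Besides the shell and the picture viewer there is one more tool, called after "Emit:" as a command line: name --argument value ..., lists and objects as JSON in quotes. play_rows: Moves the arm, as the interface text tells. Its arguments: {"type":"object","properties":{"rows":{"type":"array"}},"required":["rows"]}

```bash
ls; mkdir -p pics
cat > h.py <<'E'
from rig import *
import numpy as np, cv2
def snap(n,f=None):
    c=capture(n)
    if f: cv2.imwrite('pics/'+f,c['pixels'][:,:,::-1])
    return c
E
python3 - <<'E'
from h import *
s=read_state(); print({k:np.round(v,3).tolist() for k,v in s.items()})
for n in('side','top'):
    c=snap(n,n+'0.png'); print(n,c['intrinsics'],c['k1'],c['rvec'],c['tvec'])
    np.savez(n+'0.npz',**c)
E
```

```text
pics
{'time_s': 0.0, 'joint_positions': [58.814, 30.278, 82.152, -0.0, 67.687, -10.228], 'qvel': [-0.032, 0.082, 0.017, -0.008, -0.005, -0.024], 'tau': [0.001, -44.003, -17.659, 0.063, 0.058, -0.0], 'position': [0.223, 0.583, 0.222], 'tcp_rot': [[-0.001, -0.934, 0.358], [-0.002, 0.358, 0.934], [-1.0, 0.0, -0.002]], 'force': [0.258, -0.547, 0.287], 'moment': [0.034, 0.012, -0.03], 'opening': 0.997}
side [[398.80972244   0.         314.90294754]
 [  0.         398.80972244 198.57705368]
 [  0.           0.           1.        ]] -0.011162761861136484 [ 0.95050293 -2.56414753  0.92636538] [0.3919746  0.36806595 0.88105613]
top [[455.36254693   0.         318.88269663]
 [  0.         455.36254693 203.66268521]
 [  0.           0.           1.        ]] -0.09793080043636611 [ 2.20772342 -1.9753122   0.23442485] [-0.05520709  0.55248854  1.2122943 ]
```

View pics/side0.png

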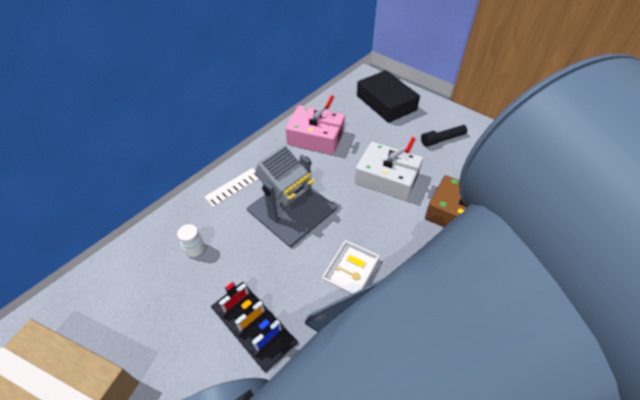

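View pics/top0.png

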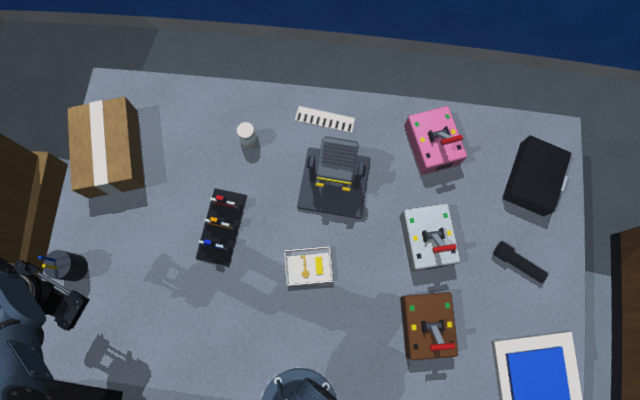

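```bash
cat >> h.py <<'E'
from scipy.optimize import least_squares
def load(n,i=0):
    d=np.load(f'{n}{i}.npz'); return {k:d[k] for k in d.files}
def proj(c,P):
    P=np.atleast_2d(P).astype(float); R=cv2.Rodrigues(c['rvec'].astype(float))[0]
    q=P@R.T+c['tvec']; s=q[:,:2]/q[:,2:]; r2=(s**2).sum(1,keepdims=True)
    s=s*(1+float(c['k1'])*r2); K=c['intrinsics']; return s*[K[0,0],K[1,1]]+[K[0,2],K[1,2]]
def ray(c,uv):
    K=c['intrinsics']; s=cv2.undistortPoints(np.array([[uv]],float),K,np.array([float(c['k1']),0,0,0,0]))[0,0]
    R=cv2.Rodrigues(c['rvec'].astype(float))[0]; return -R.T@c['tvec'], R.T@np.array([s[0],s[1],1])
def atz(c,uv,z):
    o,d=ray(c,uv); return o+d*(z-o[2])/d[2]
def tri(pairs):
    A=np.zeros((3,3));b=np.zeros(3)
    for c,uv in pairs:
        o,d=ray(c,uv); d/=np.linalg.norm(d); M=np.eye(3)-np.outer(d,d); A+=M;b+=M@o
    p=np.linalg.solve(A,b); return p,[np.round(proj(c,p)[0]-uv,1) for c,uv in pairs]
def crop(c,u0,v0,w,h,k,f):
    im=c['pixels'][v0:v0+h,u0:u0+w,::-1]; cv2.imwrite('pics/'+f,cv2.resize(im,None,fx=k,fy=k,interpolation=cv2.INTER_CUBIC))
E
python3 - <<'E'
from h import *
C={n:load(n) for n in('side','top')}
for n,c in C.items(): print(n,-cv2.Rodrigues(c['rvec'])[0].T@c['tvec'])
for t in ['amber_grip','red_grip','blue_grip','slot_mouth','lever_bar','lever_pivot','seat','stand','lamp','tray','jar']:
  for n in C:
    print(t,n,[(np.round(d['at'],1).tolist(),round(d['p'],2),int(d['mask'].sum())) for d in trace(n,t)])
t,s=C['top'],C['side']
crop(t,180,170,80,110,6,'t_stand.png');crop(t,280,120,110,110,6,'t_lamp.png');crop(t,390,190,80,90,6,'t_unit.png')
crop(s,200,270,110,110,6,'s_stand.png');crop(s,235,130,120,120,6,'s_lamp.png');crop(s,340,120,100,90,6,'s_unit.png')
E
python3 - <<'E'
import cv2,numpy as np
L=lambda a:cv2.imread(f'pics/{a}.png')
E
```

```text
side [0.09785685 0.4631786  0.91720562]
top [ 0.26312281 -0.02112575  1.30700764]
amber_grip side [([249.2, 313.5], 0.57, 382)]
amber_grip top [([215.2, 220.6], 0.58, 140), ([335.7, 159.3], 0.44, 1760)]
red_grip side [([231.8, 297.6], 0.88, 405), ([406.1, 150.8], 0.48, 187), ([349.4, 266.6], 0.24, 1972)]
red_grip top [([223.4, 202.8], 0.71, 208)]
blue_grip side [([264.4, 331.3], 0.97, 459), ([287.0, 198.8], 0.29, 5056)]
blue_grip top [([212.8, 244.6], 0.67, 148), ([336.3, 160.6], 0.24, 1752)]
slot_mouth side [([286.4, 174.6], 0.79, 1998)]
slot_mouth top [([336.9, 161.9], 0.66, 1711)]
lever_bar side [([405.2, 150.5], 0.73, 208), ([321.4, 108.5], 0.66, 175)]
lever_bar top [([437.1, 338.1], 0.88, 388), ([444.6, 135.6], 0.81, 240), ([436.8, 247.6], 0.56, 294)]
lever_pivot side [([317.3, 126.6], 0.96, 2275), ([444.3, 203.8], 0.82, 1334), ([388.3, 169.9], 0.7, 2831)]
lever_pivot top [([431.3, 326.7], 0.97, 3390), ([431.5, 235.8], 0.89, 3138), ([434.2, 140.7], 0.69, 2938), ([444.4, 247.2], 0.41, 363), ([336.1, 160.9], 0.31, 1757)]
seat side [([300.2, 188.1], 0.54, 30)]
seat top [([429.5, 237.6], 0.32, 3153), ([335.5, 162.1], 0.28, 1807)]
stand side [([255.7, 334.6], 0.83, 2412)]
stand top [([337.6, 159.7], 0.67, 1748), ([221.5, 228.5], 0.57, 2308), ([222.4, 201.2], 0.32, 154)]
lamp side [([287.4, 198.5], 0.6, 5197)]
lamp top [([334.9, 180.2], 0.9, 4539), ([334.6, 160.3], 0.57, 1805)]
tray side [([348.7, 267.4], 0.93, 1881)]
tray top [([306.2, 266.4], 0.73, 1735), ([215.3, 220.4], 0.39, 143)]
jar side [([193.9, 241.6], 0.71, 660)]
jar top [([247.3, 135.1], 0.87, 387), ([219.3, 202.1], 0.73, 162), ([335.4, 179.0], 0.46, 4650)]
```

View pics/t_stand.png

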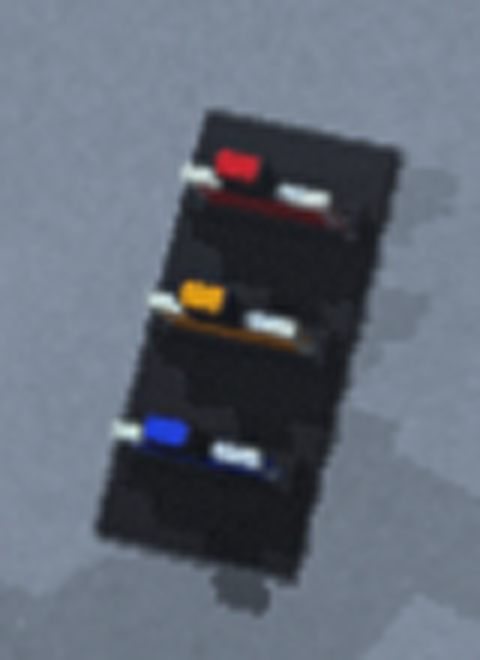

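View pics/s_stand.png

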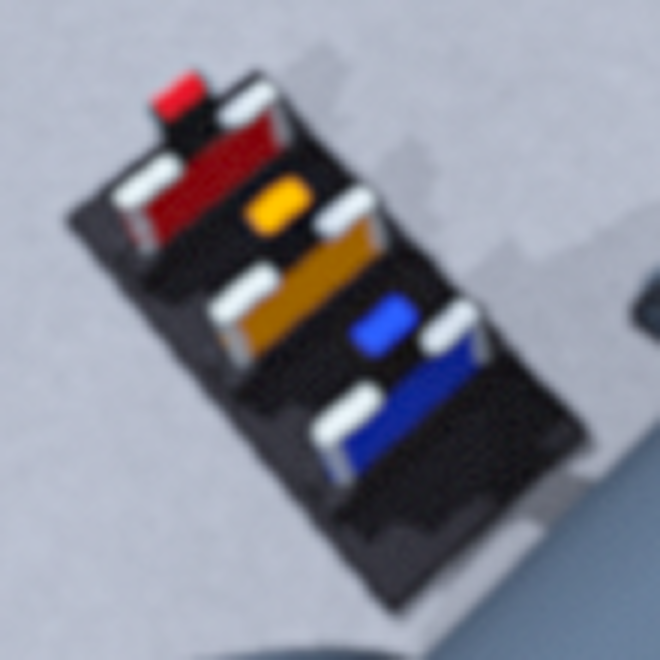

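View pics/t_lamp.png

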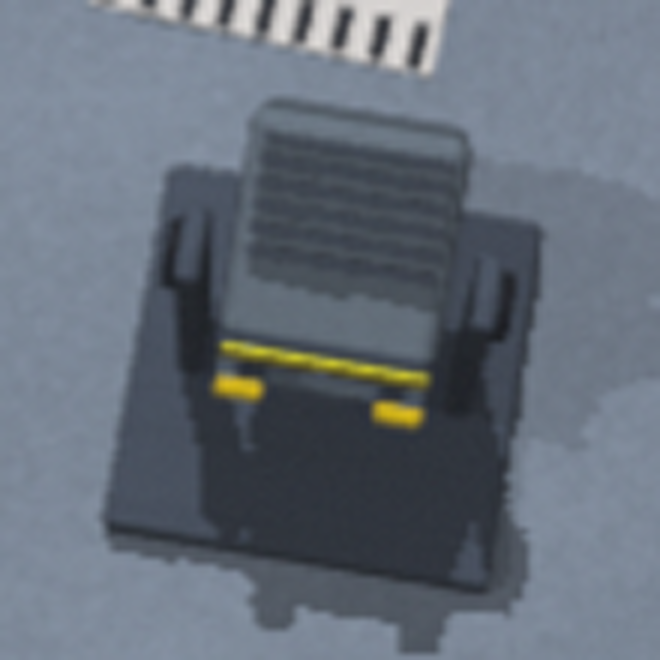

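View pics/s_lamp.png

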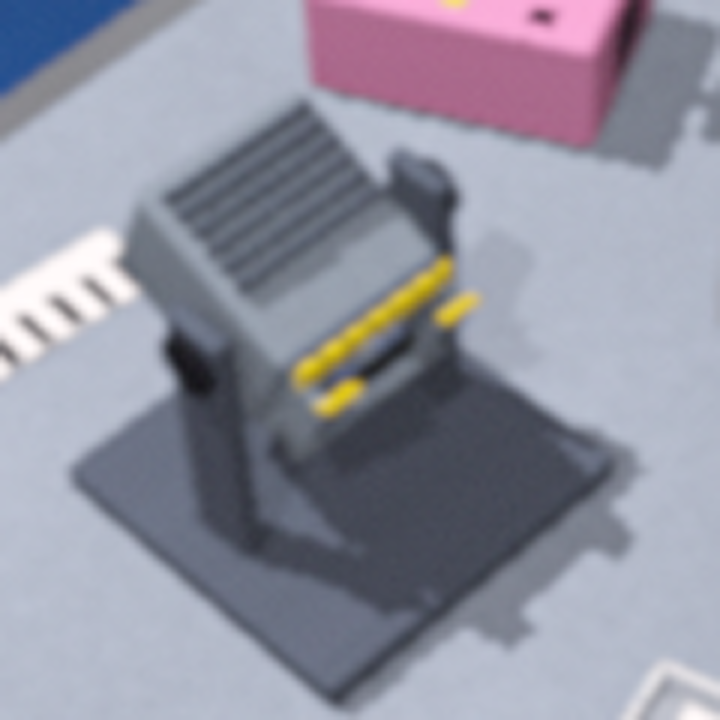

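View pics/t_unit.png

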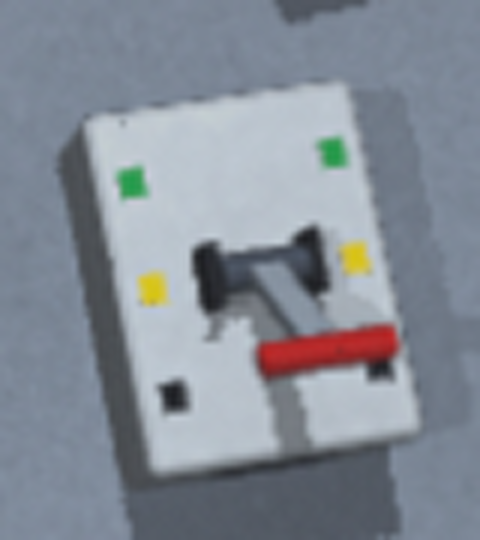

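View pics/s_unit.png

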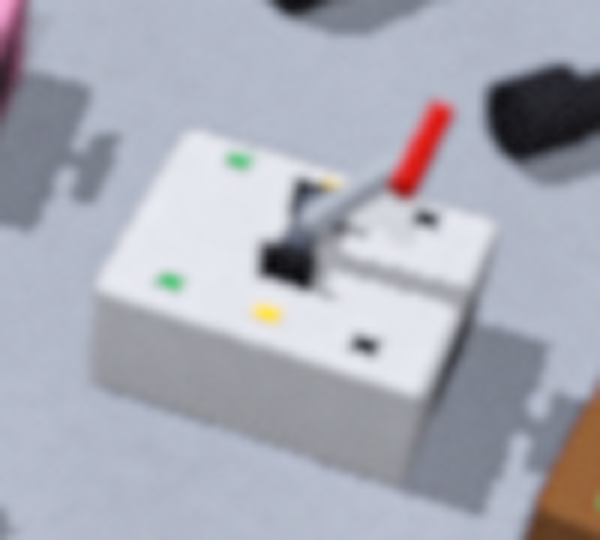

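```bash
cat > m.py <<'E'
from h import *
t,s=load('top'),load('side')
T=lambda a,b,u,v,k=6:[u+(a+.5)/k-.5,v+(b+.5)/k-.5]
ts=lambda a,b:T(a,b,180,170); ss=lambda a,b:T(a,b,200,270)
P=[]
for n,a,b in [('red',(238,165),(180,98)),('amber',(203,297),(279,206)),('blue',(166,431),(384,324))]:
    p,r=tri([(t,ts(*a)),(s,ss(*b))]); print(n,p.round(4),r); P.append(p)
    print('   z=.11 each', atz(t,ts(*a),.11).round(4), atz(s,ss(*b),.11).round(4))
P=np.array(P); d=P[0]-P[2]; print('len',np.linalg.norm(d),'yaw',np.degrees(np.arctan2(d[1],d[0])))
# plate top corners amber, z=.07
for n,a,b in [('aL',(163,300),(244,297)),('aR',(272,323),(346,212))]:
    p,r=tri([(t,ts(*a)),(s,ss(*b))]); print(n,p.round(4),r)
# stand corners
for a,z in [((205,112),.032),((402,150),.032),((297,582),.032),((97,537),.032)]:
    print('stand t',atz(t,ts(*a),z).round(4))
for a,z in [((70,218),.032),((258,72),.032),((590,440),.032),((395,610),0.032)]:
    print('stand s',atz(s,ss(*a),z).round(4))
E
python3 m.py
```

```text
red [0.532  0.2763 0.1096] [array([0.1, 0.3]), array([-0.4, -0.1])]
   z=.11 each [0.5326 0.2768 0.11  ] [0.5309 0.2761 0.11  ]
amber [0.4699 0.282  0.1123] [array([0. , 0.1]), array([-0.1, -0. ])]
   z=.11 each [0.4705 0.2827 0.11  ] [0.4707 0.2814 0.11  ]
blue [0.4083 0.2884 0.1142] [array([-0., -0.]), array([0., 0.])]
   z=.11 each [0.4087 0.2895 0.11  ] [0.41   0.2875 0.11  ]
len 0.12435787051351105 yaw -5.574817004699176
aL [0.4707 0.3079 0.0781] [array([0.3, 0.7]), array([-0.9, -0.3])]
aR [0.468  0.2581 0.0716] [array([0.1, 0.3]), array([-0.3, -0.1])]
stand t [0.5746 0.3165 0.032 ]
stand t [0.5664 0.2181 0.032 ]
stand t [0.355  0.2369 0.032 ]
stand t [0.3648 0.3341 0.032 ]
stand s [0.566  0.3215 0.032 ]
stand s [0.5572 0.229  0.032 ]
stand s [0.3499 0.2519 0.032 ]
stand s [0.3615 0.3419 0.032 ]
```

```bash
cat > m2.py <<'E'
from h import *
t,s=load('top'),load('side')
T=lambda a,b,u,v,k=6:[u+(a+.5)/k-.5,v+(b+.5)/k-.5]
tl=lambda a,b:T(a,b,280,120); sl=lambda a,b:T(a,b,235,130)
tu=lambda a,b:T(a,b,390,190); su=lambda a,b:T(a,b,340,120)
D={}
for n,a,b in [('rearL',(222,348),(300,378)),('rearR',(428,380),(447,266)),('frL',(238,388),(340,399)),('frR',(398,413),(458,308)),
  ('headRL',(268,103),(145,203)),('headRR',(463,135),(303,103))]:
    p,r=tri([(t,tl(*a)),(s,sl(*b))]); D[n]=p; print(n,p.round(4),r)
d=D['rearL']-D['rearR'];print('rear len',np.linalg.norm(d),d, 'yaw',np.degrees(np.arctan2(-d[0],d[1])))
d=D['frL']-D['frR'];print('front len',np.linalg.norm(d),d,np.degrees(np.arctan2(-d[0],d[1])))
print('mid',(D['rearL']+D['rearR'])/2,(D['frL']+D['frR'])/2)
for a in [(172,165),(540,222),(495,580),(107,522)]: print('foot t',atz(t,tl(*a),.018).round(4))
for a in [(72,470),(335,690),(612,462)]: print('foot s',atz(s,sl(*a),.018).round(4))
print('UNIT')
for n,a,b in [('barL',(265,360),(402,188)),('barR',(392,340),(440,108)),('chL',(205,262),(282,255)),('chR',(316,245),(310,190)),
 ('gL',(132,183),(168,281)),('gR',(333,153),(239,160)),('yL',(153,289),(267,313)),('yR',(357,258),(331,187)),('kL',(175,396),(365,344)),('kR',(380,368),(427,218)),
 ('c1',(85,122),(98,290)),('c2',(348,85),(190,132)),('c3',(418,430),(496,225)),('c4',(155,470),(420,390))]:
    p,r=tri([(t,tu(*a)),(s,su(*b))]); D[n]=p; print(n,p.round(4),r[0],r[1])
E
python3 m2.py
```

```text
rearL [0.6048 0.0179 0.1477] [array([0.1, 0.3]), array([-0.3, -0.1])]
rearR [ 0.6016 -0.0738  0.145 ] [array([0. , 0.1]), array([-0.1, -0. ])]
frL [0.5904 0.0092 0.1369] [array([0.1, 0.3]), array([-0.3, -0.1])]
frR [ 0.5865 -0.0627  0.1376] [array([0.1, 0.4]), array([-0.4, -0.1])]
headRL [0.7072 0.0082 0.1803] [array([0.5, 1. ]), array([-1.1, -0.3])]
headRR [ 0.6983 -0.0793  0.1839] [array([0.8, 1.9]), array([-1.9, -0.6])]
rear len 0.09184991282456666 [0.00313988 0.09175762 0.00266217] yaw -1.9598558065365286
front len 0.07199579227419489 [ 0.00391771  0.07188547 -0.00072472] -3.119497604430708
mid [ 0.60320835 -0.02793437  0.14633884] [ 0.58842695 -0.02672689  0.13728485]
foot t [0.736  0.0583 0.018 ]
foot t [ 0.7267 -0.1273  0.018 ]
foot t [ 0.5428 -0.121   0.018 ]
foot t [0.5505 0.0684 0.018 ]
foot s [0.7326 0.0564 0.018 ]
foot s [0.5488 0.0662 0.018 ]
foot s [ 0.5368 -0.1161  0.018 ]
UNIT
barL [ 0.4448 -0.3     0.1612] [0.1 0.3] [-0.3 -0.1]
barR [ 0.4584 -0.3526  0.1663] [0.1 0.3] [-0.3 -0.1]
chL [ 0.4945 -0.2864  0.0976] [0.3 1. ] [-1.  -0.3]
chR [ 0.51   -0.3368  0.0943] [0.1 0.4] [-0.4 -0.1]
gL [ 0.5337 -0.2538  0.0786] [0.  0.1] [-0.1 -0. ]
gR [ 0.5573 -0.3463  0.0798] [0.1 0.3] [-0.3 -0.1]
yL [ 0.4849 -0.2668  0.0785] [0.1 0.4] [-0.3 -0.1]
yR [ 0.5096 -0.3596  0.08  ] [0.1 0.2] [-0.2 -0.1]
kL [ 0.4372 -0.2799  0.0787] [0.1 0.3] [-0.3 -0.1]
kR [ 0.4605 -0.3729  0.0788] [0.  0.1] [-0.1 -0. ]
c1 [ 0.5605 -0.2316  0.0723] [0.2 0.5] [-0.5 -0.1]
c2 [ 0.5922 -0.3533  0.0738] [0.1 0.3] [-0.2 -0.1]
c3 [ 0.4334 -0.3928  0.0765] [0.1 0.4] [-0.4 -0.1]
c4 [ 0.4027 -0.2738  0.076 ] [0.1 0.5] [-0.5 -0.1]
```

Run:
```python
from h import *
for n in('side','top'):
    A=[capture(n) for _ in range(6)]
    c=dict(A[0]); c['pixels']=np.mean([a['pixels'].astype(float) for a in A],0).round().astype(np.uint8); np.savez(n+'1.npz',**c)
s,t=load('side',1),load('top',1)
crop(s,250,145,66,66,12,'s_lamp2.png'); crop(t,310,133,55,60,13,'t_lamp2.png')
```

```text
(no output)
```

View pics/s_lamp2.png

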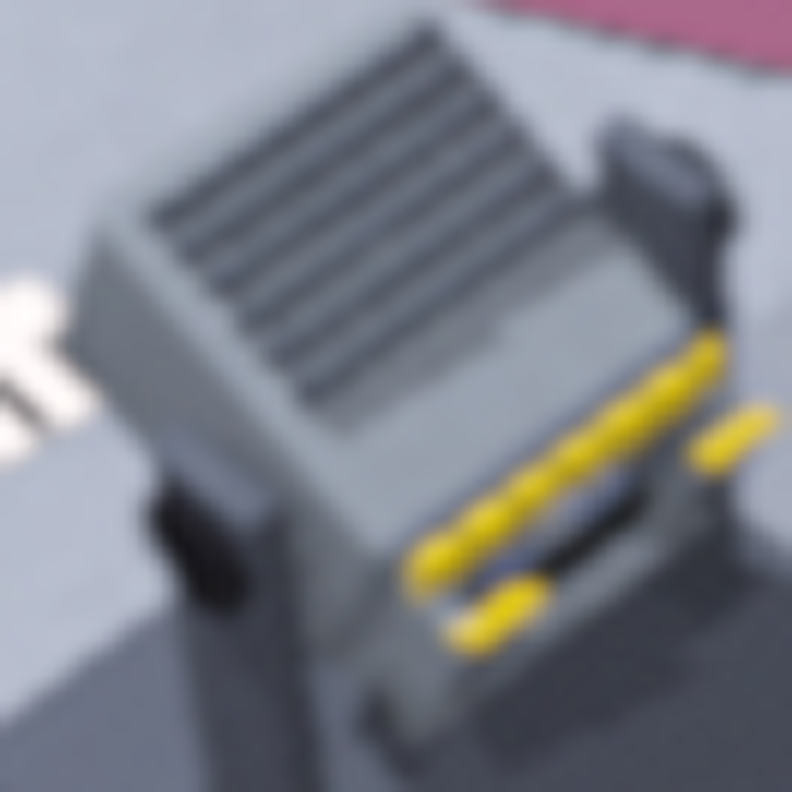

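View pics/t_lamp2.png

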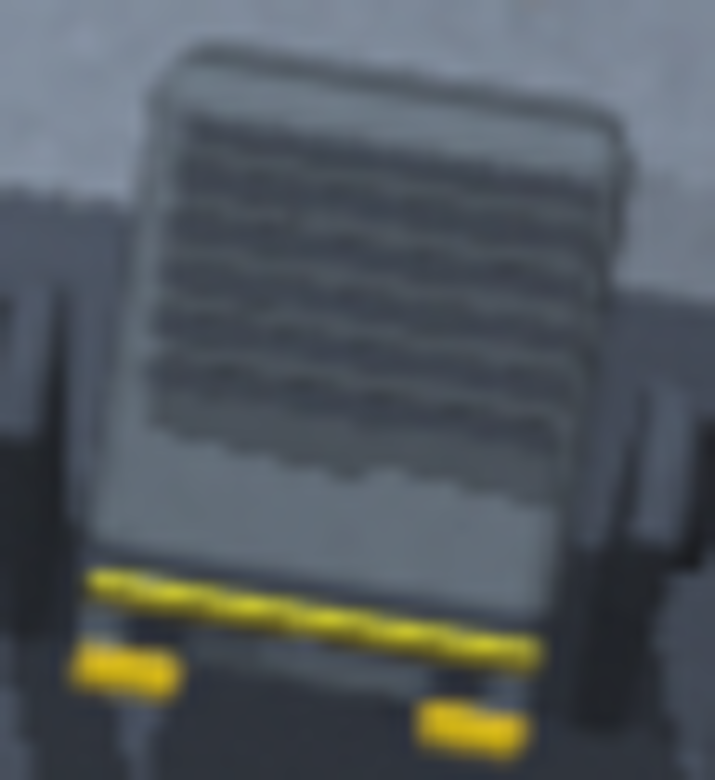

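```bash
cat > m3.py <<'E'
from h import *
t,s=load('top',1),load('side',1)
T=lambda a,b,u,v,k:[u+(a+.5)/k-.5,v+(b+.5)/k-.5]
tl=lambda a,b:T(a,b,310,133,13); sl=lambda a,b:T(a,b,250,145,12)
O=np.array([.639,-.030,0]); y=np.radians(-3.0); ex=np.array([np.cos(y),np.sin(y),0]); ey=np.array([-np.sin(y),np.cos(y),0])
def aty(c,uv,Y):
    o,d=ray(c,uv); k=(Y-(o-O)@ey)/(d@ey); p=o+k*d-O; return np.array([p@ex,p@ey,p[2]])
def L(p): p=p-O; return np.array([p@ex,p@ey,p[2]])
for a in [(105,215),(240,383),(375,550)]: print('left edge s',aty(s,sl(*a),.049).round(4))
for a in [(150,212),(310,395)]: print('fin left (y .04?) s',aty(s,sl(*a),.040).round(4))
for a in [(410,560),]: print('rear lip left s',aty(s,sl(*a),.046).round(4))
for n,a,b in [('rearL',(90,580),(415,572)),('rearR',(540,652),(715,348)),('frL outer',(78,668),(460,635)),('frR outer',(525,735),(765,415)),('frL in',(178,672),(538,590)),('frR in',(420,722),(705,462)),
  ('front top L',(95,545),(375,550)),('front top R',(550,610),(690,318)),('rearTop L',(170,75),(112,208)),('rearTop R',(620,125),(425,15)),('fin11',(180,125),(150,212)),('fin12',(600,180),(428,28)),('fin21',(150,385),(310,395)),('fin22',(560,440),(560,195))]:
    p,r=tri([(t,tl(*a)),(s,sl(*b))]); print(n,L(p).round(4),r[0],r[1])
E
python3 m3.py
```

```text
left edge s [0.052  0.049  0.1975]
left edge s [0.0124 0.049  0.174 ]
left edge s [-0.0272  0.049   0.1509]
fin left (y .04?) s [0.0483 0.04   0.1944]
fin left (y .04?) s [0.0004 0.04   0.172 ]
rear lip left s [-0.035   0.046   0.1512]
rearL [-0.0358  0.0466  0.1488] [0.1 0.3] [-0.3 -0.1]
rearR [-0.0347 -0.0461  0.146 ] [0.1 0.1] [-0.2 -0. ]
frL outer [-0.0511  0.0471  0.1403] [-0.1 -0.2] [0.2 0.1]
frR outer [-0.0498 -0.046   0.1353] [0.1 0.2] [-0.2 -0.1]
frL in [-0.0496  0.0257  0.1366] [0.3 0.6] [-0.7 -0.2]
frR in [-0.0518 -0.0245  0.1388] [0.1 0.3] [-0.4 -0.1]
front top L [-0.0269  0.0477  0.1492] [-0.1 -0.3] [0.3 0.1]
front top R [-0.0265 -0.0467  0.1493] [0.1 0.1] [-0.1 -0. ]
rearTop L [0.0569 0.0453 0.1942] [0.3 0.5] [-0.6 -0.2]
rearTop R [ 0.0616 -0.0469  0.1866] [0.7 1.6] [-1.6 -0.5]
fin11 [0.0463 0.042  0.1974] [0.1 0.2] [-0.2 -0.1]
fin12 [ 0.0508 -0.0426  0.1908] [0.1 0.3] [-0.3 -0.1]
fin21 [0.     0.0405 0.1727] [0.  0.1] [-0.1 -0. ]
fin22 [ 0.0053 -0.0417  0.1689] [-0.3 -0.7] [0.7 0.2]
```

```bash
cat >> h.py <<'E'
from scipy.spatial.transform import Rotation as Rn
def down(yaw,tilt=0):  # jaw along (cos,sin) ; tool x tilts forward (towards +jaw) by tilt deg
    a=np.radians(yaw); b=np.radians(tilt); ex=np.array([np.cos(a),np.sin(a),0]); ez=np.array([0,0,1.])
    z=np.cos(b)*ex+np.sin(b)*ez; x=np.sin(b)*ex-np.cos(b)*ez; return np.c_[x,np.cross(z,x),z]
def rel(p,R):
    s=read_state(); R0=np.array(s['tcp_rot']); p0=np.array(s['position'])
    print('t',s['time_s'],'pos',p0.round(4),'F',np.round(s['force'],1),'op',round(s['opening'],3))
    print('shift mm',(R0.T@(np.array(p)-p0)*1e3).round(1),'turn',np.degrees(Rn.from_matrix(R0.T@R).as_rotvec()).round(2))
E
python3 -c "
from h import *
rel([.470,.282,.20],down(-5.2))"
```

```text
t 1.8 pos [0.2235 0.5836 0.2226] F [-0.8 -0.2 -0.2] op 1.002
shift mm [  22.6 -338.1 -193.5] turn [74.24  0.    0.  ]
```

Emit:
play_rows --rows '[[[0, -0.036, -0.02, 8, 0, 0, 0.04], [0, -0.072, -0.041, 16, 0, 0, 0.04], [0, -0.108, -0.062, 24, 0, 0, 0.04], [0, -0.144, -0.082, 32, 0, 0, 0.04], [0, -0.18, -0.103, 40, 0, 0, 0.04], [0, -0.216, -0.124, 48, 0, 0, 0.04], [0.005, -0.252, -0.144, 56, 0, 0, 0.04], [0.01, -0.288, -0.165, 64, 0, 0, 0.04], [0.02, -0.324, -0.185, 72, 0, 0, 0.04], [0.022, -0.338, -0.194, 74.2, 0, 0, 0.04], [0.022, -0.338, -0.194, 74.2, 0, 0, 0.04], [0.022, -0.338, -0.194, 74.2, 0, 0, 0.04]]]'

```text
time_s: 3.0
position: [0.4692, 0.282, 0.2007]
tcp_rot: [[-0.001, 0.089, 0.996], [0.001, 0.996, -0.089], [-1.0, 0.001, -0.001]]
force: [-0.2, 0.3, -0.1]
opening: 0.465
```

```bash
python3 -c "
from h import *
rel([.470,.282,.077],down(-5.2))
c=snap('side');crop(c,170,180,200,180,4,'a_s.png');np.savez('side2.npz',**c)
d=snap('top');crop(d,150,130,200,150,4,'a_t.png');np.savez('top2.npz',**d)
"
```

```text
t 3.0 pos [0.4692 0.282  0.2007] F [-0.2  0.3 -0.1] op 0.465
shift mm [123.7  -0.    0.9] turn [ 0.09 -0.05 -0.03]
```

View pics/a_s.png

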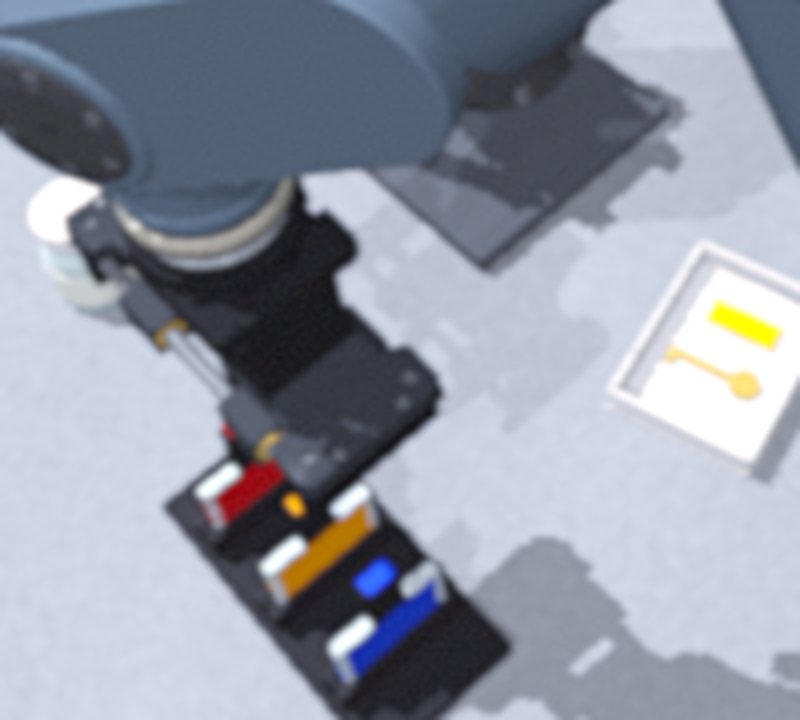

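View pics/a_t.png

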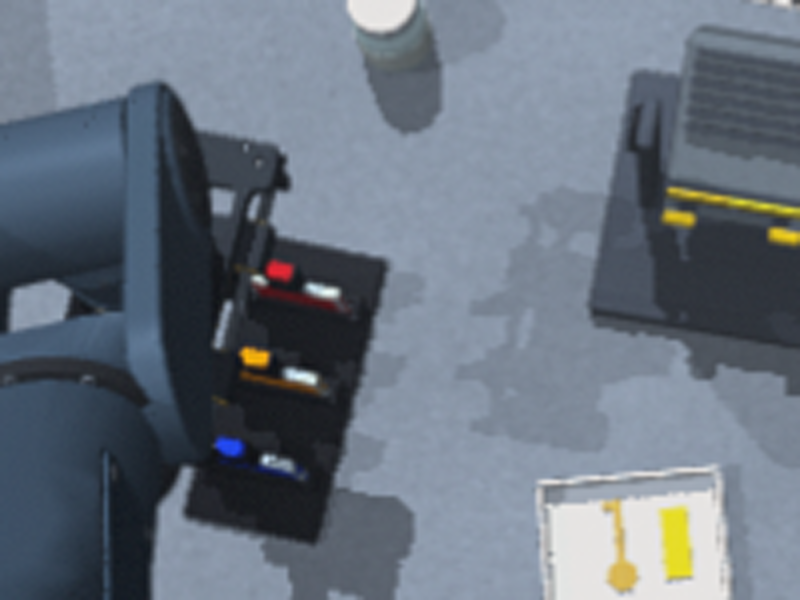

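The side picture shows the jaws over the amber cap at about (243,306). Both neighbouring caps are clear of the fingers, so I'm descending.

Emit:
play_rows --rows '[[[0.03, 0, 0.001, 0, 0, 0, 0.04], [0.06, 0, 0.001, 0, 0, 0, 0.04], [0.09, 0, 0.001, 0, 0, 0, 0.04], [0.105, 0, 0.001, 0, 0, 0, 0.04], [0.115, 0, 0.001, 0, 0, 0, 0.04], [0.124, 0, 0.001, 0, 0, 0, 0.04], [0.124, 0, 0.001, 0, 0, 0, 0.04], [0.124, 0, 0.001, 0, 0, 0, 0.04]]]'

```text
time_s: 3.9
position: [0.4711, 0.282, 0.0771]
tcp_rot: [[0.001, 0.089, 0.996], [0.0, 0.996, -0.089], [-1.0, 0.001, 0.001]]
force: [-1.5, -0.2, 0.6]
opening: 0.46
```

```bash
python3 -c "
from h import *
rel([.470,.282,.077],down(-5.2))
c=snap('side');crop(c,190,230,140,120,5,'b_s.png')
d=snap('top');crop(d,170,160,110,110,6,'b_t.png')
"
```

```text
t 3.9 pos [0.4711 0.282  0.0771] F [-1.5 -0.2  0.6] op 0.46
shift mm [ 0.1 -0.1 -1.1] turn [ 0.08  0.06 -0.03]
```

View pics/b_s.png

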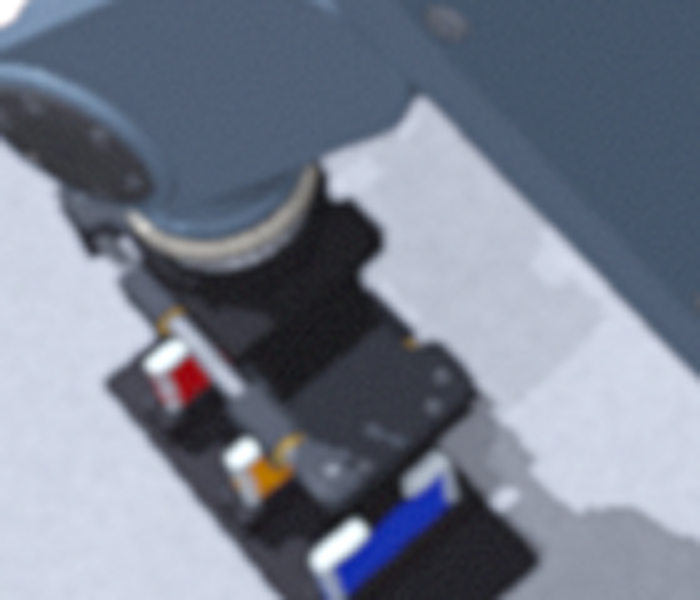

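View pics/b_t.png

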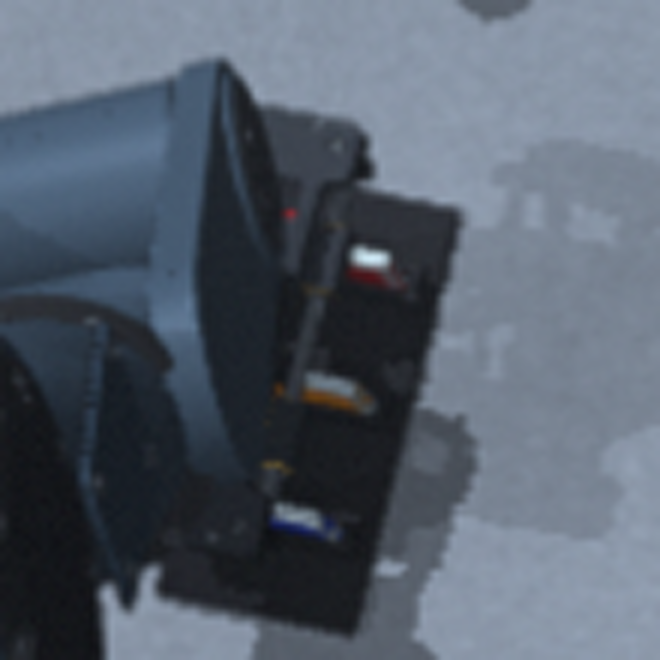

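The side picture shows one finger in front of the amber plate at about (248,323), between it and the blue filter. The red and blue plates are free, so I'm closing and checking the opening.

Emit:
play_rows --rows '[[[0, 0, -0.001, 0, 0, 0, 0.03], [0, 0, -0.001, 0, 0, 0, 0.02], [0, 0, -0.001, 0, 0, 0, 0.012], [0, 0, -0.001, 0, 0, 0, 0], [0, 0, -0.001, 0, 0, 0, 0], [0, 0, -0.001, 0, 0, 0, 0]]]'

```text
time_s: 4.6
position: [0.4699, 0.2815, 0.0767]
tcp_rot: [[0.0, 0.09, 0.996], [-0.0, 0.996, -0.09], [-1.0, -0.0, 0.0]]
force: [-0.8, 0.7, 1.0]
opening: 0.138
```

Emit:
play_rows --rows '[[[-0.005, 0, 0, 0, 0, 0, 0], [-0.015, 0, 0, 0, 0, 0, 0], [-0.03, 0, 0, 0, 0, 0, 0], [-0.055, 0, 0, 0, 0, 0, 0], [-0.085, 0, 0, 0, 0, 0, 0], [-0.12, 0, 0, 0, 0, 0, 0], [-0.15, 0, 0, 0, 0, 0, 0], [-0.175, 0, 0, 0, 0, 0, 0], [-0.19, 0, 0, 0, 0, 0, 0], [-0.19, 0, 0, 0, 0, 0, 0]]]'

```text
time_s: 5.6
position: [0.471, 0.2821, 0.2698]
tcp_rot: [[0.006, 0.09, 0.996], [0.002, 0.996, -0.09], [-1.0, 0.003, 0.006]]
force: [0.3, -0.1, -1.3]
opening: 0.134
```

```bash
cat > slot.py <<'E'
from h import *
O=np.array([.639,-.030,0]); YAW=-3.0; TILT=27.5
MOUTH_L=np.array([-.041,0,.138])
def frame():
    R=down(YAW,TILT); sx=R[:,2]; sz=-R[:,0]; sy=np.cross(sz,sx)
    a=np.radians(YAW); ex=np.array([np.cos(a),np.sin(a),0]); ey=np.array([-np.sin(a),np.cos(a),0])
    m=O+MOUTH_L[0]*ex+MOUTH_L[1]*ey+[0,0,MOUTH_L[2]]
    return R,sx,sy,sz,m
OFF=0.013  # TCP below grip centre (grasp 6 mm above centre)
def tcp_for(h): # lower edge h above seat(-0.05) -> lower edge at mouth+ h
    R,sx,sy,sz,m=frame(); return m+sz*(h+.080-OFF),R
E
python3 -c "
from slot import *
p,R=tcp_for(.050); print(p,frame()); rel(p,R)
c=snap('side','c_s.png')
d=snap('top','c_t.png')
"
```

```text
[ 0.54410564 -0.0250268   0.24178027] (array([[ 0.4611158 ,  0.05233596,  0.88579522],
       [-0.02416606,  0.99862953, -0.04642256],
       [-0.88701083,  0.        ,  0.46174861]]), array([ 0.88579522, -0.04642256,  0.46174861]), array([0.05233596, 0.99862953, 0.        ]), array([-0.4611158 ,  0.02416606,  0.88701083]), array([ 0.59805619, -0.02785423,  0.138     ]))
t 5.6 pos [0.471  0.2821 0.2698] F [ 0.3 -0.1 -1.3] op 0.134
shift mm [  27.8 -299.4  100.2] turn [ -2.14 -27.16   0.37]
```

View pics/c_s.png

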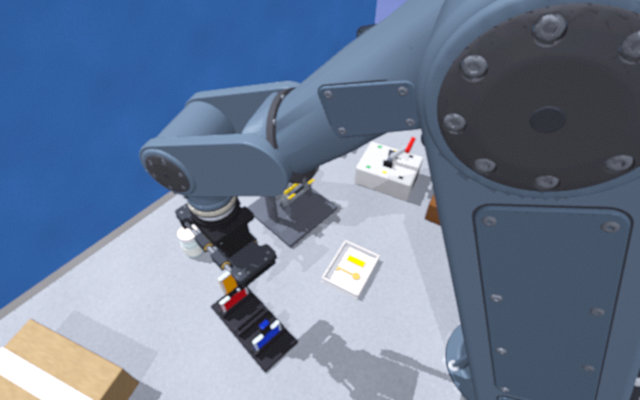

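View pics/c_t.png

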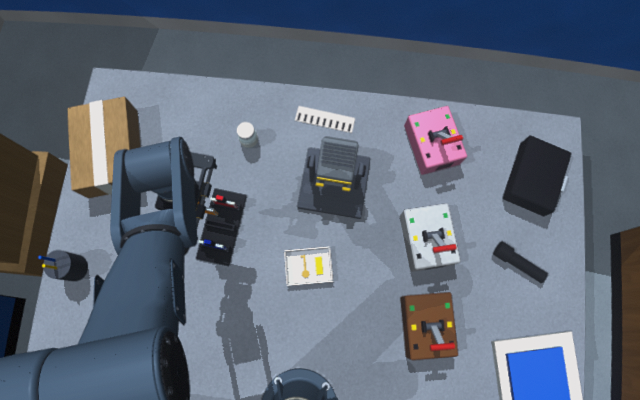

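```bash
python3 -c "
from slot import *
p,R=tcp_for(.065); rel(p,R)"
```

```text
t 5.7 pos [0.4693 0.2814 0.2667] F [-0.5 -0.7 -0.6] op 0.137
shift mm [  11.6 -298.8   95.1] turn [ -2.11 -27.5    0.52]
```

Emit:
play_rows --rows '[[[0, -0.03, 0.005, 0, 0, 0, 0], [0, -0.065, 0.015, 0, -3, 0, 0], [0, -0.1, 0.025, 0, -6, 0, 0], [0, -0.135, 0.038, 0, -10, 0, 0], [0.002, -0.17, 0.05, -0.5, -14, 0, 0], [0.004, -0.205, 0.065, -1, -18, 0, 0], [0.006, -0.24, 0.078, -1.5, -22, 0, 0], [0.009, -0.27, 0.088, -2, -25, 0.3, 0], [0.012, -0.29, 0.095, -2.1, -27, 0.5, 0], [0.012, -0.299, 0.095, -2.1, -27.5, 0.5, 0], [0.012, -0.299, 0.095, -2.1, -27.5, 0.5, 0], [0.012, -0.299, 0.095, -2.1, -27.5, 0.5, 0]]]'

```text
time_s: 6.9
position: [0.5367, -0.0245, 0.2535]
tcp_rot: [[0.459, 0.053, 0.887], [-0.024, 0.999, -0.048], [-0.888, 0.001, 0.459]]
force: [-0.0, -0.3, -0.3]
opening: 0.14
```

```bash
python3 -c "
from slot import *
p,R=tcp_for(.065); rel(p,R)
for n in('side','top'):
    c=snap(n,'d_%s.png'%n); np.savez(n+'3.npz',**c)
crop(load('side',3),230,100,130,110,6,'d_s6.png')
"
```

```text
t 6.9 pos [ 0.5367 -0.0245  0.2535] F [-0.  -0.3 -0.3] op 0.14
shift mm [-1.2 -0.1  1.2] turn [-0.06 -0.15 -0.01]
```

View pics/d_s6.png

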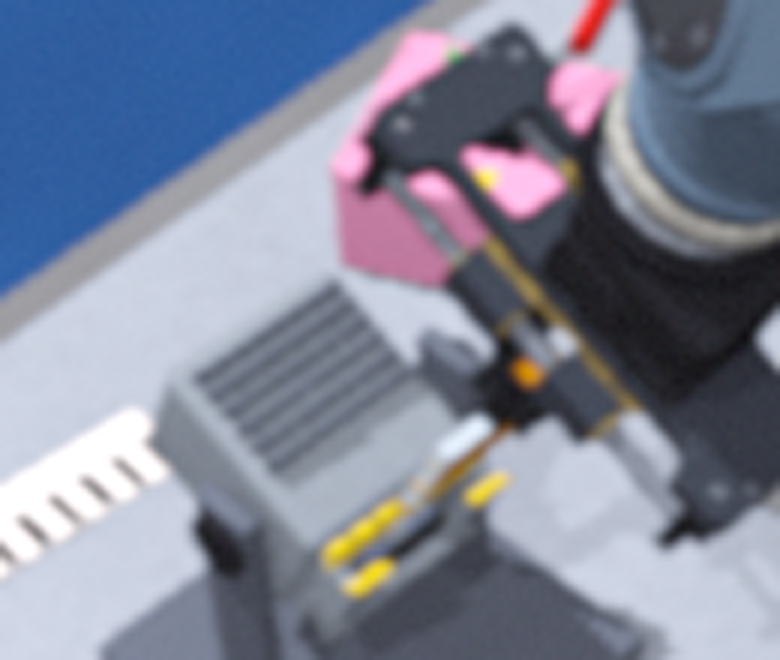

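View pics/d_top.png

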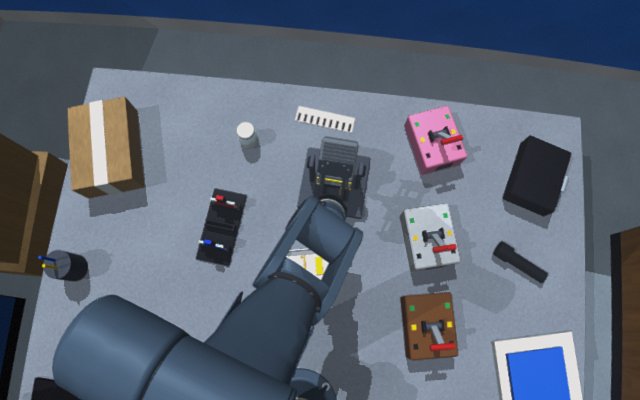

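```bash
cat > ov.py <<'E'
from slot import *
import sys
def overlay(c,u0,v0,w,h,k,f,st=None,T=None):
    s=st or read_state(); Rt=np.array(s['tcp_rot']); p=np.array(s['position'])
    im=cv2.resize(c['pixels'][v0:v0+h,u0:u0+w,::-1],None,fx=k,fy=k,interpolation=cv2.INTER_CUBIC).copy()
    def poly(P,col,cl=True):
        q=proj(c,P); q=((q-[u0,v0]+.5)*k-.5).round().astype(int); cv2.polylines(im,[q.reshape(-1,1,2)],cl,col,1,cv2.LINE_AA)
    g=p-Rt[:,0]*.0133; X,Y,Z=Rt[:,2],Rt[:,1],-Rt[:,0]
    B=lambda o,ax,a:o+ax[0]*a[0]+ax[1]*a[1]+ax[2]*a[2]
    for sx in(-.003,.003): poly([B(g,(X,Y,Z),(sx,a,b)) for a,b in((-.035,-.02),(.035,-.02),(.035,-.074),(-.035,-.074))],(0,255,0))
    for z in (.02,): poly([B(g,(X,Y,Z),(a,b,z)) for a,b in((-.006,-.012),(.006,-.012),(.006,.012),(-.006,.012))],(255,255,0))
    R,ax,ay,az,m=frame()
    poly([B(m,(ax,ay,az),(a,b,0)) for a,b in((-.0045,-.038),(.0045,-.038),(.0045,.038),(-.0045,.038))],(0,0,255))
    for q in(-.0085,.0085): poly([B(m,(ax,ay,az),(q,b,.008)) for b in(-.046,.046)],(255,0,255),False)
    poly([B(m,(ax,ay,az),(a,b,.0)) for a,b in((.012,.049),(.10,.049),(.10,-.049),(.012,-.049))],(255,0,0))
    cv2.imwrite('pics/'+f,im)
E
python3 -c "
from ov import *
overlay(load('side',3),255,140,75,65,10,'e_s.png')
overlay(load('top',3),300,130,75,80,9,'e_t.png')
"
```

```text
(no output)
```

View pics/e_s.png

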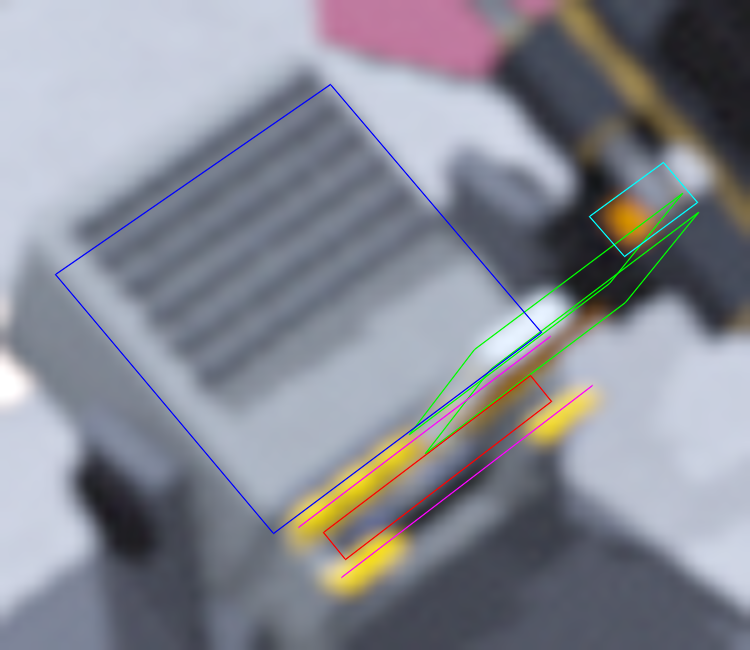

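View pics/e_t.png

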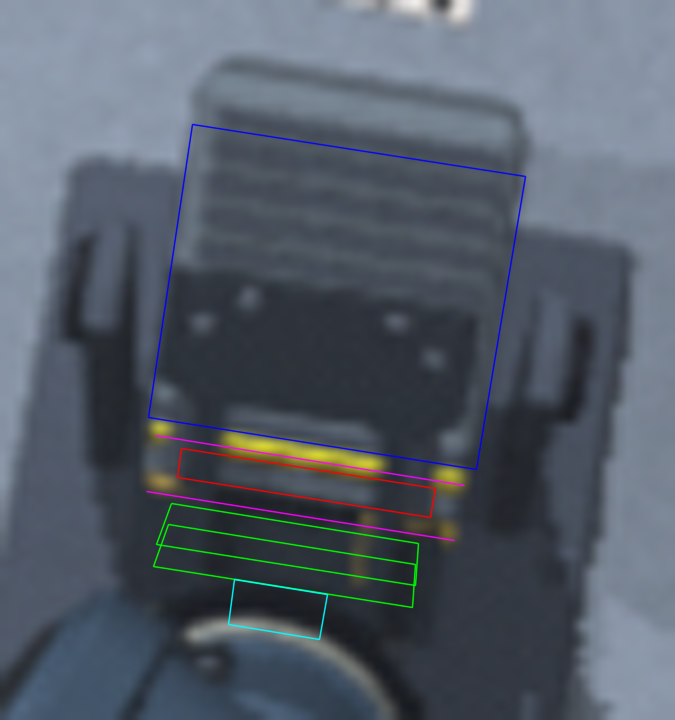

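```bash
cat > m4.py <<'E'
from h import *
t,s=load('top',1),load('side',1)
T=lambda a,b,u,v,k:[u+(a+.5)/k-.5,v+(b+.5)/k-.5]
sl=lambda a,b:T(a,b,250,145,12); tl=lambda a,b:T(a,b,310,133,13)
a=np.radians(-3.);ex=np.array([np.cos(a),np.sin(a),0]);ez=np.array([0,0,1.])
def tilt(c,p,q):
    n=np.cross(ray(c,p)[1],ray(c,q)[1]); return np.degrees(np.arctan2(-(n@ex),n@ez))%180
for p,q in [((105,215),(375,550)),((150,212),(310,395)),((428,28),(575,195)),((428,28),(690,318)),((435,12),(600,200))]: print('s',tilt(s,sl(*p),sl(*q)))
for p,q in [((135,230),(95,530)),((180,125),(150,385)),((600,180),(560,440)),((625,170),(550,610))]: print('t',tilt(t,tl(*p),tl(*q)))
# line-sensitivity
for d in(-6,6): print(tilt(s,sl(105+d,215),sl(375,550)))
E
python3 m4.py; python3 -c "
from h import *
s=load('side',1); im=s['pixels'][145:211,250:316,::-1]
im=cv2.resize(im,None,fx=11,fy=11,interpolation=cv2.INTER_LANCZOS4); g=cv2.cvtColor(im,cv2.COLOR_BGR2GRAY); g=cv2.createCLAHE(4,(4,4)).apply(g); cv2.imwrite('pics/g.png',g)
"
```

```text
s 30.461699755791216
s 25.01307139274104
s 25.378106445328882
s 23.87589327200007
s 25.580712315491752
t 43.376220263495675
t 62.01970741476508
t 1.7454804599163367
t 33.24550815783644
28.94957626411798
32.00598301549289
```

View pics/g.png

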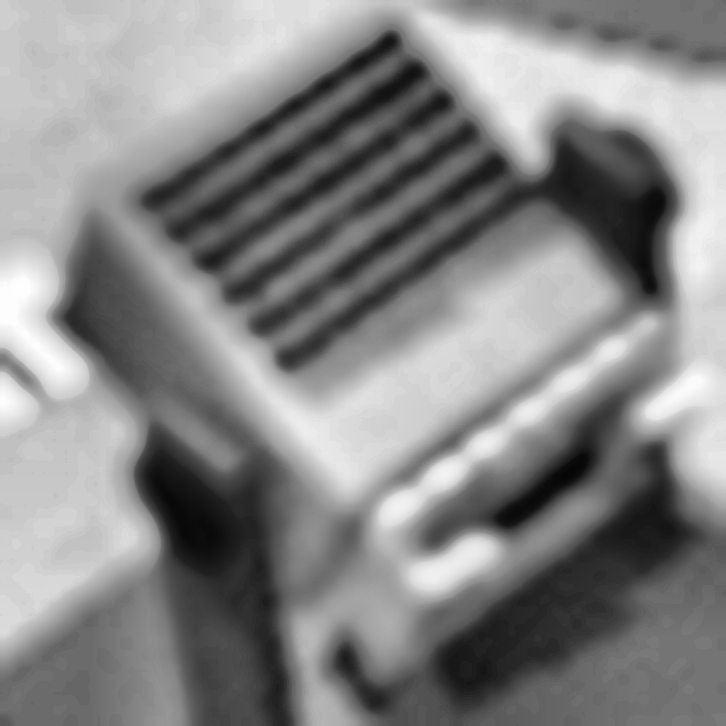

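```bash
cat >> m4.py <<'E'
print('---')
gl=lambda a,b:T(a,b,250,145,11)
for p,q in [((150,200),(288,360)),((90,210),(345,505)),((397,40),(505,165)),((105,195),(360,490))]: print(tilt(s,gl(*p),gl(*q)))
# front-bottom / side face rear-bottom edge
print(tilt(s,gl(65,315),gl(150,410)))
E
python3 m4.py | sed -n '/---/,$p'
```

```text
---
25.930436055705883
25.65330349570678
26.448086640945263
25.70791226167634
22.97873396586627
```

```bash
sed -i 's/TILT=27.5/TILT=26.0/; s/OFF=0.013 /OFF=0.0133 /' slot.py; python3 -c "
from slot import *
p,R=tcp_for(.016); rel(p,R)"
```

```text
t 7.0 pos [ 0.5372 -0.024   0.2541] F [ 0.3  0.4 -0. ] op 0.135
shift mm [48.5 -0.7  2.7] turn [ 0.03  1.43 -0.02]
```

Emit:
play_rows --rows '[[[0.005, 0, 0.003, 0, 1.4, 0, 0], [0.015, -0.001, 0.003, 0, 1.4, 0, 0], [0.025, -0.001, 0.003, 0, 1.4, 0, 0], [0.035, -0.001, 0.003, 0, 1.4, 0, 0], [0.043, -0.001, 0.003, 0, 1.4, 0, 0], [0.048, -0.001, 0.003, 0, 1.4, 0, 0], [0.048, -0.001, 0.003, 0, 1.4, 0, 0]]]'

```text
time_s: 7.7
position: [0.562, -0.0269, 0.2123]
tcp_rot: [[0.438, 0.053, 0.898], [-0.023, 0.999, -0.047], [-0.899, 0.0, 0.438]]
force: [-1.2, 0.6, -1.0]
opening: 0.135
```

```bash
python3 -c "
from ov import *
p,R=tcp_for(.016); rel(p,R)
for n in('side','top'):
    c=snap(n); np.savez(n+'4.npz',**c)
overlay(load('side',4),255,140,75,65,10,'f_s.png')
crop(load('side',4),255,140,75,65,10,'f_s0.png')
overlay(load('top',4),300,130,75,80,9,'f_t.png')
"
```

```text
t 7.7 pos [ 0.562  -0.0269  0.2123] F [-1.2  0.6 -1. ] op 0.135
shift mm [-0.2  1.  -0.2] turn [-0.02  0.   -0.01]
```

View pics/f_s.png

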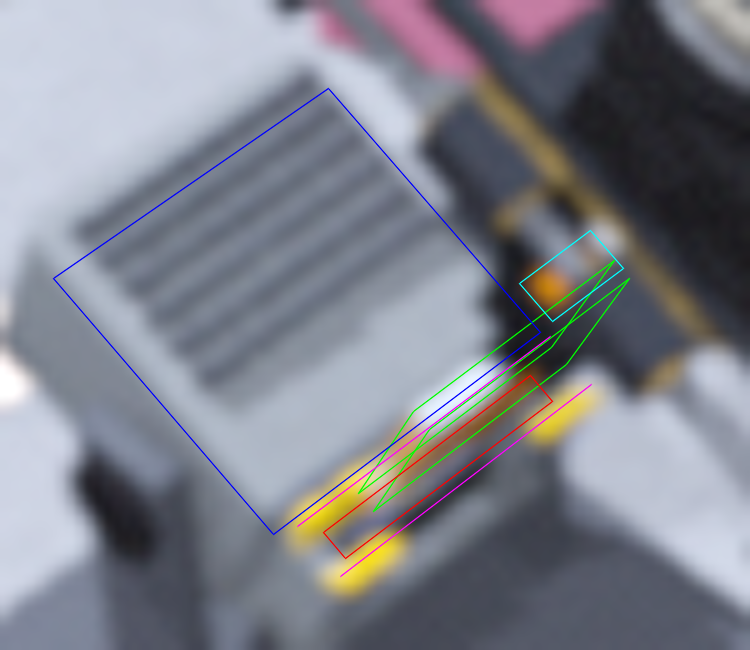

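View pics/f_s0.png

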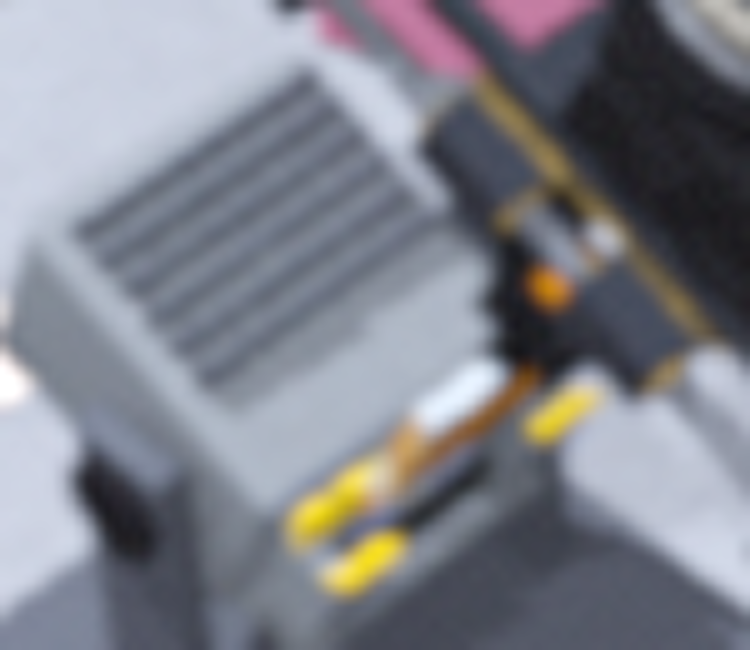

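View pics/f_t.png

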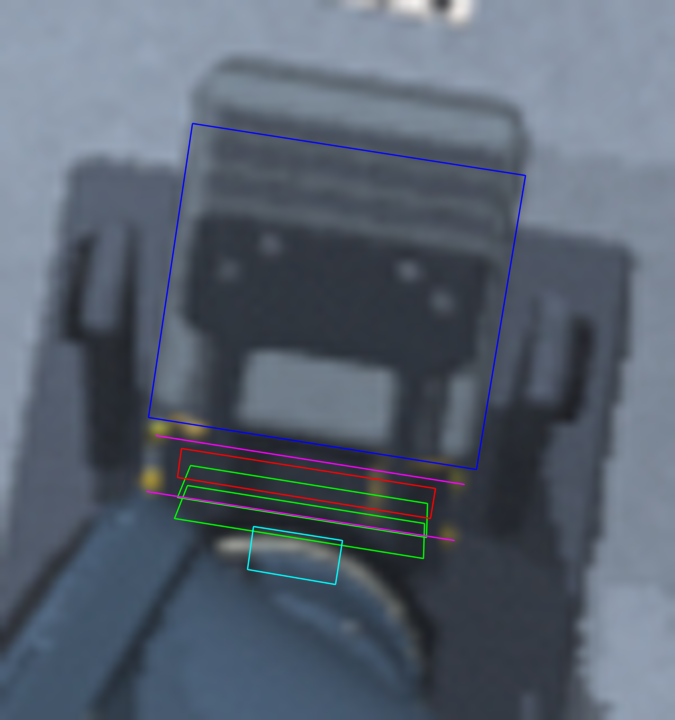

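Emit:
play_rows --rows '[[[0.004, 0.001, 0, 0, 0, 0, 0], [0.008, 0.001, 0, 0, 0, 0, 0], [0.012, 0.001, 0, 0, 0, 0, 0], [0.015, 0.001, 0, 0, 0, 0, 0], [0.018, 0.001, 0, 0, 0, 0, 0], [0.021, 0.001, 0, 0, 0, 0, 0]]]'

```text
time_s: 8.4
position: [0.5716, -0.0266, 0.1942]
tcp_rot: [[0.439, 0.053, 0.897], [-0.023, 0.999, -0.047], [-0.898, -0.0, 0.44]]
force: [0.3, 1.2, -0.2]
opening: 0.14
```

```bash
cat > st.py <<'E'
from ov import *
import sys
p,R=tcp_for(0); rel(p,R); s=read_state(); Rt=np.array(s['tcp_rot'])
print('F tool',(Rt.T@np.array(s['force'])).round(1),'M tool',(Rt.T@np.array(s['moment'])).round(2))
if len(sys.argv)>1:
    c=snap('side'); overlay(c,255,140,75,65,10,sys.argv[1]+'_o.png'); crop(c,255,140,75,65,10,sys.argv[1]+'.png')
E
python3 st.py g1
```

```text
t 8.4 pos [ 0.5716 -0.0266  0.1942] F [ 0.3  1.2 -0.2] op 0.14
shift mm [-4.6  0.1 -0.8] turn [-0.02  0.09  0.02]
F tool [0.2 1.3 0.1] M tool [ 0.01  0.43 -0.11]
```

View pics/g1.png

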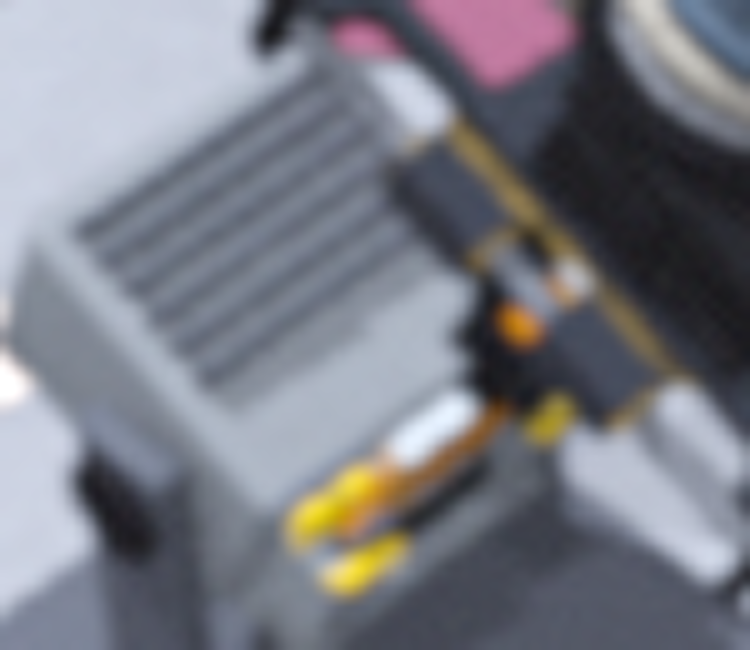

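Emit:
play_rows --rows '[[[0.003, 0, 0, 0, 0, 0, 0], [0.006, 0, 0, 0, 0, 0, 0], [0.009, 0, 0, 0, 0, 0, 0], [0.012, 0, 0, 0, 0, 0, 0], [0.012, 0, 0, 0, 0, 0, 0]]]'

```text
time_s: 8.95
position: [0.5763, -0.0266, 0.1829]
tcp_rot: [[0.438, 0.053, 0.898], [-0.023, 0.999, -0.047], [-0.899, 0.0, 0.438]]
force: [-1.2, -0.0, -4.1]
opening: 0.134
```

```bash
python3 st.py g2
```

```text
t 8.95 pos [ 0.5763 -0.0266  0.1829] F [-1.2 -0.  -4.1] op 0.134
shift mm [-16.8  -0.1  -0.1] turn [-0.02 -0.   -0.01]
F tool [ 3.1 -0.1 -2.9] M tool [ 0.03  0.83 -0.01]
```

View pics/g2_o.png

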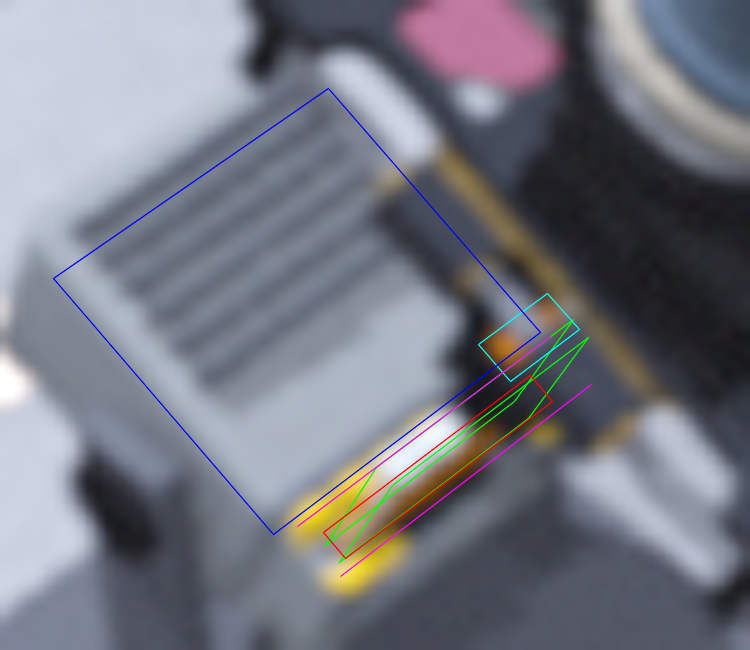

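Emit:
play_rows --rows '[[[0, 0, 0, 0, 0, 0, 0], [0, 0, 0, 0, 0, 0, 0]]]'

```text
time_s: 9.2
position: [0.5762, -0.0267, 0.1832]
tcp_rot: [[0.438, 0.053, 0.897], [-0.023, 0.999, -0.047], [-0.899, 0.0, 0.439]]
force: [-1.8, -0.2, -3.8]
opening: 0.135
```

```bash
python3 st.py
```

```text
t 9.2 pos [ 0.5762 -0.0267  0.1832] F [-1.8 -0.2 -3.8] op 0.135
shift mm [-16.4  -0.1  -0.2] turn [-0.02  0.01 -0.01]
F tool [ 2.7 -0.3 -3.3] M tool [-0.   1.  -0.1]
```

Emit:
play_rows --rows '[[[0.002, 0, 0, 0, 0, 0, 0], [0.004, 0, 0, 0, 0, 0, 0], [0.006, 0, 0, 0, 0, 0, 0], [0.008, 0, 0, 0, 0, 0, 0]]]'

```text
time_s: 9.6
position: [0.5793, -0.0266, 0.1762]
tcp_rot: [[0.438, 0.052, 0.898], [-0.023, 0.999, -0.047], [-0.899, 0.0, 0.438]]
force: [-5.6, -0.3, 0.3]
opening: 0.136
```

```bash
python3 st.py
```

```text
t 9.6 pos [ 0.5793 -0.0266  0.1762] F [-5.6 -0.3  0.3] op 0.136
shift mm [-24.1  -0.3   0.2] turn [ 0.03 -0.01 -0.02]
F tool [-2.7 -0.6 -4.9] M tool [-0.05  1.37 -0.13]
```

Emit:
play_rows --rows '[[[0.002, 0, -0.0005, 0, 0, 0, 0], [0.004, 0, -0.0005, 0, 0, 0, 0], [0.006, 0, -0.0005, 0, 0, 0, 0], [0.008, 0, -0.0005, 0, 0, 0, 0], [0.01, 0, -0.0005, 0, 0, 0, 0]]]'

```text
time_s: 10.1
position: [0.5829, -0.0267, 0.1667]
tcp_rot: [[0.437, 0.052, 0.898], [-0.022, 0.999, -0.047], [-0.899, 0.0, 0.437]]
force: [-5.1, 0.3, 0.8]
opening: 0.136
```

```bash
python3 st.py g3
```

```text
t 10.1 pos [ 0.5829 -0.0267  0.1667] F [-5.1  0.3  0.8] op 0.136
shift mm [-34.3  -0.3   1. ] turn [ 0.03 -0.06 -0.04]
F tool [-2.9  0.  -4.2] M tool [-0.09  1.37 -0.05]
```

View pics/g3_o.png

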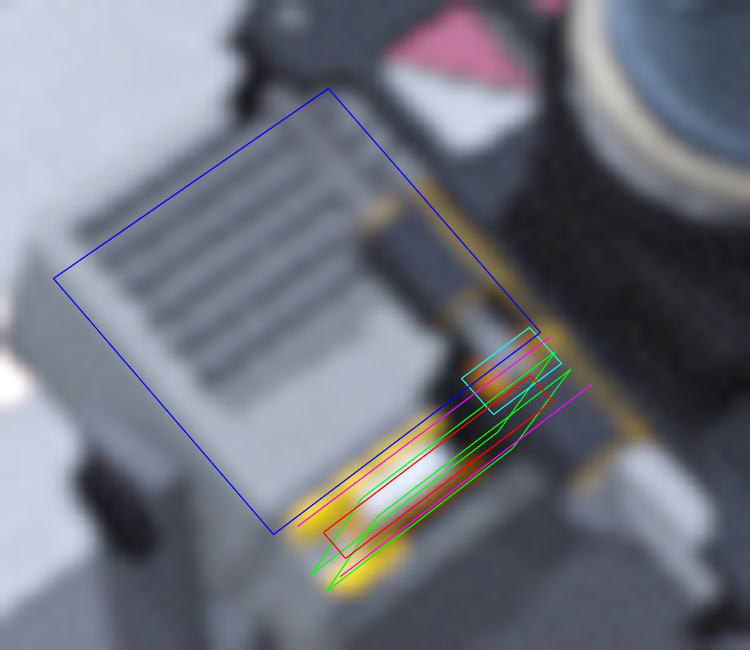

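Emit:
play_rows --rows '[[[0.002, 0, 0, 0, 0, 0, 0], [0.004, 0, 0, 0, 0, 0, 0], [0.006, 0, 0, 0, 0, 0, 0], [0.008, 0, 0, 0, 0, 0, 0]]]'

```text
time_s: 10.55
position: [0.5869, -0.0271, 0.1597]
tcp_rot: [[0.438, 0.052, 0.898], [-0.023, 0.999, -0.047], [-0.899, 0.0, 0.438]]
force: [-5.7, -0.2, 0.0]
opening: 0.139
```

```bash
python3 st.py
```

```text
t 10.55 pos [ 0.5869 -0.0271  0.1597] F [-5.7 -0.2  0. ] op 0.139
shift mm [-42.3  -0.2   0.5] turn [ 0.01  0.   -0.02]
F tool [-2.5 -0.5 -5.1] M tool [-0.07  1.4  -0.06]
```

Emit:
play_rows --rows '[[[0.001, 0, 0, 0, 0, 0, 0], [0.002, 0, 0, 0, 0, 0, 0], [0.003, 0, 0, 0, 0, 0, 0], [0.004, 0, 0, 0, 0, 0, 0]]]'

```text
time_s: 10.95
position: [0.5887, -0.0272, 0.1561]
tcp_rot: [[0.438, 0.052, 0.898], [-0.023, 0.999, -0.047], [-0.899, 0.0, 0.438]]
force: [-5.0, 0.0, 1.0]
opening: 0.135
```

```bash
python3 st.py
```

```text
t 10.95 pos [ 0.5887 -0.0272  0.1561] F [-5.  0.  1.] op 0.135
shift mm [-46.3  -0.2   0.5] turn [ 0.01  0.01 -0.01]
F tool [-3.1 -0.2 -4. ] M tool [-0.02  1.37 -0.11]
```

Emit:
play_rows --rows '[[[0.001, 0, 0, 0, 0, 0, 0], [0.002, 0, 0, 0, 0, 0, 0]]]'

```text
time_s: 11.15
position: [0.5896, -0.0272, 0.1543]
tcp_rot: [[0.438, 0.052, 0.898], [-0.023, 0.999, -0.047], [-0.899, 0.0, 0.438]]
force: [-5.3, -0.3, 0.5]
opening: 0.131
```

Emit:
play_rows --rows '[[[0.0005, 0, 0, 0, 0, 0, 0], [0.001, 0, 0, 0, 0, 0, 0]]]'

```text
time_s: 11.35
position: [0.59, -0.0273, 0.1534]
tcp_rot: [[0.438, 0.052, 0.898], [-0.023, 0.999, -0.047], [-0.899, 0.0, 0.438]]
force: [-5.0, 1.1, 0.2]
opening: 0.139
```

```bash
python3 st.py
```

```text
t 11.35 pos [ 0.59   -0.0273  0.1534] F [-5.   1.1  0.2] op 0.139
shift mm [-49.3  -0.2   0.5] turn [ 0.01  0.   -0.01]
F tool [-2.5  0.8 -4.5] M tool [-0.04  1.35 -0.05]
```

Emit:
play_rows --rows '[[[0.0005, 0, 0, 0, 0, 0, 0], [0.001, 0, 0, 0, 0, 0, 0]]]'

```text
time_s: 11.55
position: [0.5905, -0.0273, 0.1525]
tcp_rot: [[0.438, 0.052, 0.898], [-0.023, 0.999, -0.047], [-0.899, 0.0, 0.438]]
force: [-5.3, -0.3, 0.4]
opening: 0.133
```

Emit:
play_rows --rows '[[[0.0005, 0, 0, 0, 0, 0, 0], [0.001, 0, 0, 0, 0, 0, 0]]]'

```text
time_s: 11.75
position: [0.5909, -0.0273, 0.1517]
tcp_rot: [[0.438, 0.052, 0.898], [-0.023, 0.999, -0.047], [-0.899, 0.0, 0.439]]
force: [-4.7, 0.0, 0.2]
opening: 0.136
```

```bash
python3 st.py g4
```

```text
t 11.75 pos [ 0.5909 -0.0273  0.1517] F [-4.7  0.   0.2] op 0.136
shift mm [-51.3  -0.2   0.4] turn [ 0.    0.01 -0.01]
F tool [-2.2 -0.2 -4.1] M tool [-0.04  1.38 -0.05]
```

View pics/g4_o.png

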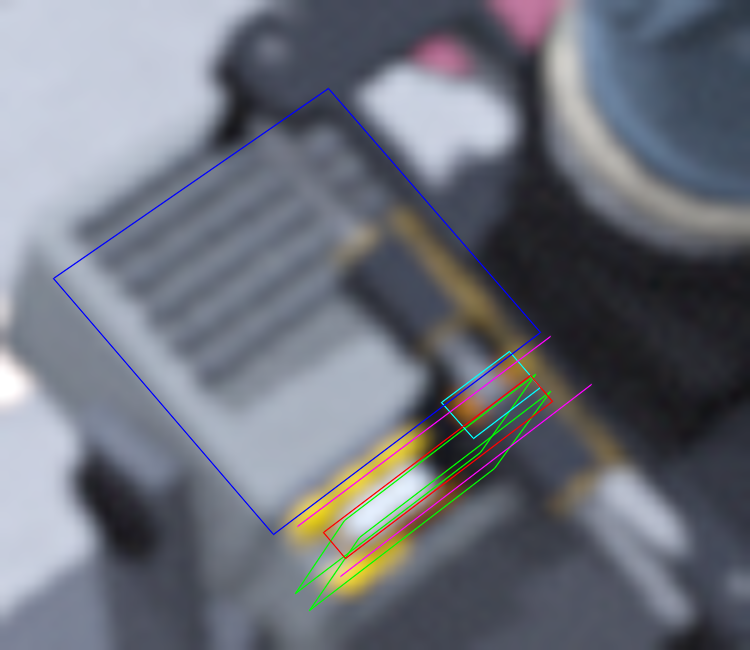

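Emit:
play_rows --rows '[[[0.0005, 0, 0, 0, 0, 0, 0], [0.001, 0, 0, 0, 0, 0, 0]]]'

```text
time_s: 12.0
position: [0.5915, -0.0273, 0.1508]
tcp_rot: [[0.438, 0.052, 0.897], [-0.023, 0.999, -0.047], [-0.899, 0.0, 0.439]]
force: [-6.4, 0.5, -0.0]
opening: 0.137
```

Emit:
play_rows --rows '[[[0.0005, 0, 0, 0, 0, 0, 0], [0.001, 0, 0, 0, 0, 0, 0]]]'

```text
time_s: 12.2
position: [0.5919, -0.0274, 0.1499]
tcp_rot: [[0.438, 0.052, 0.897], [-0.023, 0.999, -0.047], [-0.899, 0.0, 0.439]]
force: [-6.0, 0.8, 0.3]
opening: 0.134
```

Emit:
play_rows --rows '[[[0.0005, 0, 0, 0, 0, 0, 0], [0.001, 0, 0, 0, 0, 0, 0]]]'

```text
time_s: 12.4
position: [0.5922, -0.0273, 0.1493]
tcp_rot: [[0.438, 0.052, 0.897], [-0.023, 0.999, -0.047], [-0.899, 0.0, 0.439]]
force: [-7.7, 0.9, 4.9]
opening: 0.137
```

```bash
python3 st.py
```

```text
t 12.4 pos [ 0.5922 -0.0273  0.1493] F [-7.7  0.9  4.9] op 0.137
shift mm [-54.   -0.2   0.3] turn [ 0.    0.03 -0.01]
F tool [-7.8  0.5 -4.8] M tool [ 0.03  1.42 -0.08]
```

Emit:
play_rows --rows '[[[0.0005, 0, 0, 0, 0, 0, 0], [0.0007, 0, 0, 0, 0, 0, 0], [0.0007, 0, 0, 0, 0, 0, 0]]]'

```text
time_s: 12.7
position: [0.5924, -0.0273, 0.1489]
tcp_rot: [[0.438, 0.052, 0.897], [-0.023, 0.999, -0.047], [-0.898, 0.0, 0.439]]
force: [-7.8, 1.2, 3.7]
opening: 0.138
```

```bash
python3 st.py
```

```text
t 12.7 pos [ 0.5924 -0.0273  0.1489] F [-7.8  1.2  3.7] op 0.138
shift mm [-54.4  -0.3   0.3] turn [ 0.01  0.04 -0.01]
F tool [-6.8  0.8 -5.5] M tool [-0.02  1.48 -0.08]
```

Emit:
play_rows --rows '[[[0, 0, 0, 0, 0, 0, 0.016], [0, 0, 0, 0, 0, 0, 0.022], [0, 0, 0, 0, 0, 0, 0.03], [0, 0, 0, 0, 0, 0, 0.034], [0, 0, 0, 0, 0, 0, 0.034], [0, 0, 0, 0, 0, 0, 0.034]]]'

```text
time_s: 13.3
position: [0.5941, -0.0281, 0.1491]
tcp_rot: [[0.441, 0.053, 0.896], [-0.024, 0.999, -0.047], [-0.897, -0.001, 0.441]]
force: [-0.2, 0.8, 0.0]
opening: 0.381
```

```bash
python3 st.py g5
```

```text
t 13.3 pos [ 0.5941 -0.0281  0.1491] F [-0.2  0.8  0. ] op 0.381
shift mm [-55.    0.4  -1.1] turn [-0.01  0.19  0.06]
F tool [-0.2  0.8 -0.2] M tool [-0.02  0.37 -0.08]
```

View pics/g5.png

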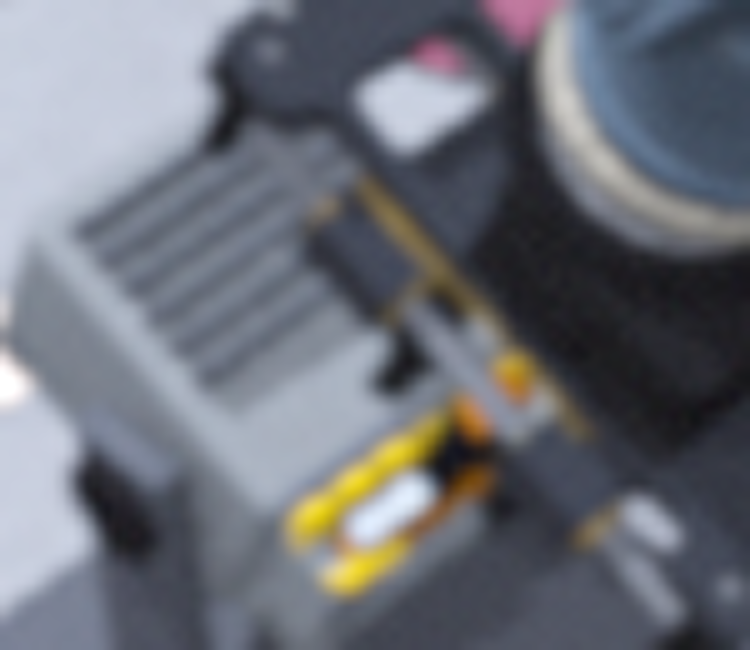

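Fingers are open around the block at about (303,180), forces are near zero, and the filter sits between the lips. Withdrawing along the slot axis.

Emit:
play_rows --rows '[[[-0.005, 0, -0.001, 0, 0, 0, 0.034], [-0.015, 0, -0.001, 0, 0, 0, 0.034], [-0.03, 0, -0.001, 0, 0, 0, 0.034], [-0.05, 0, -0.001, 0, 0, 0, 0.034], [-0.075, 0, -0.001, 0, 0, 0, 0.034], [-0.1, 0, -0.001, 0, 0, 0, 0.034], [-0.11, 0, -0.001, 0, 0, 0, 0.034], [-0.11, 0, -0.001, 0, 0, 0, 0.034]]]'

```text
time_s: 14.15
position: [0.5443, -0.0252, 0.249]
tcp_rot: [[0.443, 0.053, 0.895], [-0.025, 0.999, -0.047], [-0.896, -0.001, 0.443]]
force: [0.5, 0.4, 0.3]
opening: 0.394
```

Run:
```python
from ov import *
s=read_state(); print(s['position'],np.round(s['force'],1))
c=snap('side'); np.savez('side5.npz',**c)
import slot
# filter at nominal home in est frame with seat shift d
R=down(YAW,TILT)
R_,ax,ay,az,m=frame()
d=-.0040
st=dict(position=m+az*(.03+d-.0133),tcp_rot=R)
overlay(c,255,140,75,65,10,'h_o.png',st); crop(c,255,140,75,65,10,'h.png')
```

```text
[ 0.54427719 -0.02523658  0.24903949] [0.5 0.4 0.3]
```

View pics/h_o.png

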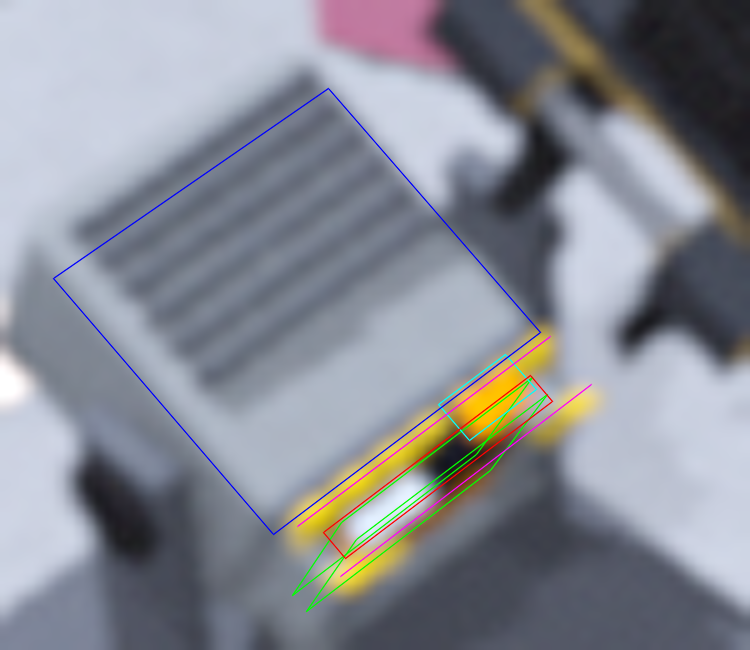

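View pics/h.png

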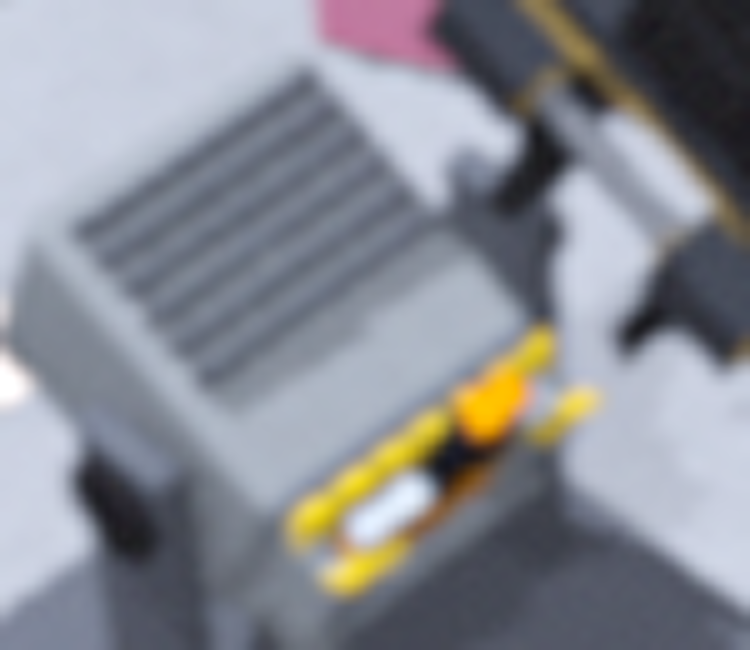

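```bash
cat > lev.py <<'E'
from h import *
PV=np.array([.4973,-.3132]); YU=14.8
a=np.radians(YU); UX=np.array([np.cos(a),np.sin(a)]); UY=np.array([-np.sin(a),np.cos(a)])
def P(u,v,z): return np.r_[PV+u*UX+v*UY,z]
RU=down(YU)
def st():
    s=read_state(); p=np.array(s['position']); F=np.array(s['force']); d=p[:2]-PV
    print('t',s['time_s'],'u,v,z mm',round(d@UX*1e3,1),round(d@UY*1e3,1),round(p[2]*1e3,1),'Fu,Fv,Fz',round(F[:2]@UX,1),round(F[:2]@UY,1),round(F[2],1))
E
python3 -c "
from lev import *
rel(P(-.10,0,.26),RU)"
```

```text
t 14.2 pos [ 0.5442 -0.0252  0.2479] F [ 0.7  0.1 -0.5] op 0.387
shift mm [ -66.6 -320.7 -108.5] turn [-17.51  25.98   4.12]
```

Emit:
play_rows --rows '[[[-0.02, 0, 0, 0, 0, 0, 0.02], [-0.045, -0.03, -0.01, -1, 2, 0, 0.01], [-0.055, -0.065, -0.02, -3, 5, 0.5, 0], [-0.06, -0.105, -0.035, -5, 8, 1, 0], [-0.065, -0.145, -0.05, -7, 11, 1.5, 0], [-0.065, -0.185, -0.065, -10, 15, 2.4, 0], [-0.066, -0.225, -0.08, -12.5, 18.5, 3, 0], [-0.066, -0.265, -0.092, -15, 22, 3.5, 0], [-0.067, -0.3, -0.103, -17, 25, 4, 0], [-0.067, -0.321, -0.1085, -17.5, 26, 4.1, 0], [-0.067, -0.321, -0.1085, -17.5, 26, 4.1, 0], [-0.067, -0.321, -0.1085, -17.5, 26, 4.1, 0]]]'

```text
time_s: 15.4
position: [0.4002, -0.3379, 0.2586]
tcp_rot: [[-0.003, -0.254, 0.967], [0.003, 0.967, 0.254], [-1.0, 0.004, -0.002]]
force: [0.0, -0.3, -0.1]
opening: 0.005
```

Run:
```python
from lev import *
st(); rel(P(-.095,0,.157),RU)
for n in('side','top'):
    c=snap(n,'k_%s.png'%n); np.savez(n+'6.npz',**c)
```

```text
t 15.4 u,v,z mm -100.1 1.0 258.6 Fu,Fv,Fz -0.0 -0.3 -0.1
t 15.4 pos [ 0.4002 -0.3379  0.2586] F [ 0.  -0.3 -0.1] op 0.005
shift mm [101.5  -1.4   5.3] turn [-0.06 -0.1  -0.22]
```

View pics/k_side.png

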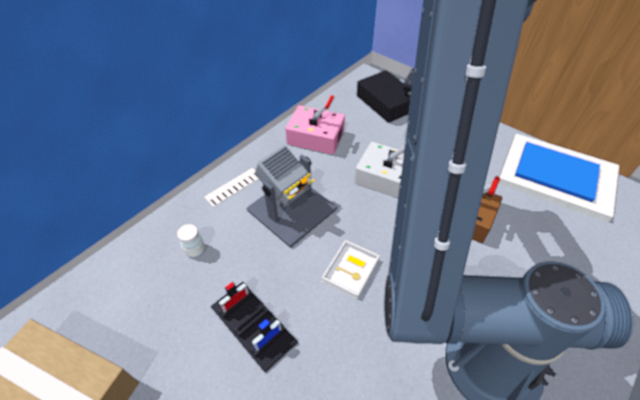

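View pics/k_top.png

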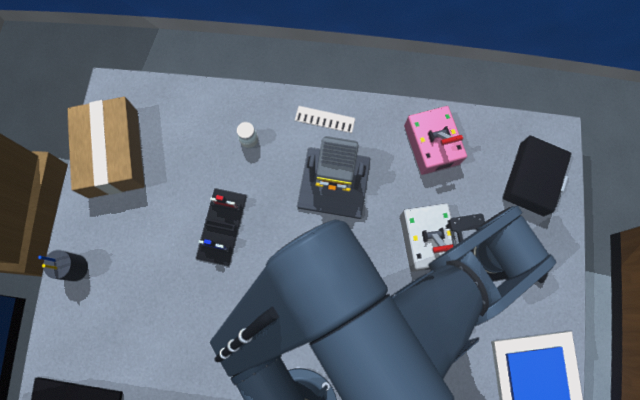

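Run:
```python
from h import *
s,t=load('side',6),load('top',6)
crop(s,275,160,50,45,15,'l_s.png'); crop(t,308,165,50,35,15,'l_t.png')
crop(t,390,195,90,80,8,'l_u.png')
```

```text
(no output)
```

View pics/l_s.png

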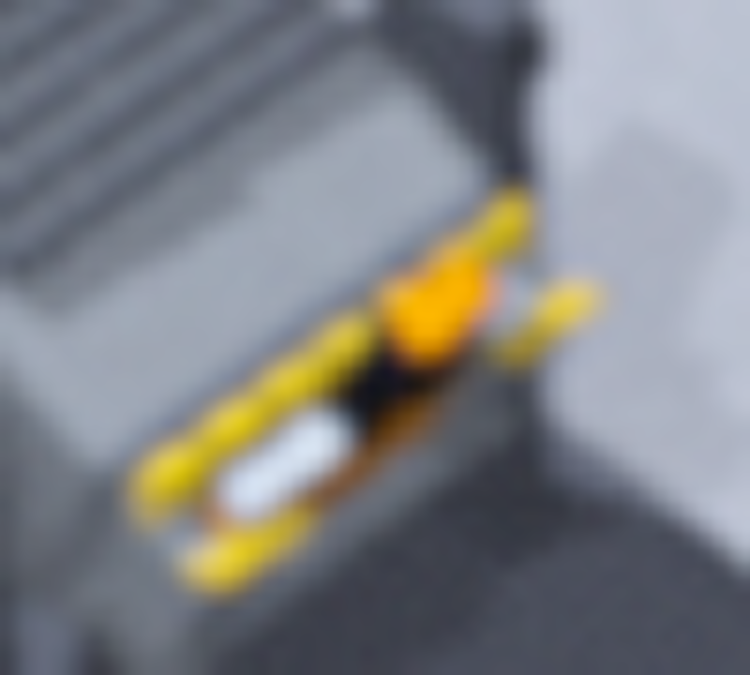

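View pics/l_t.png

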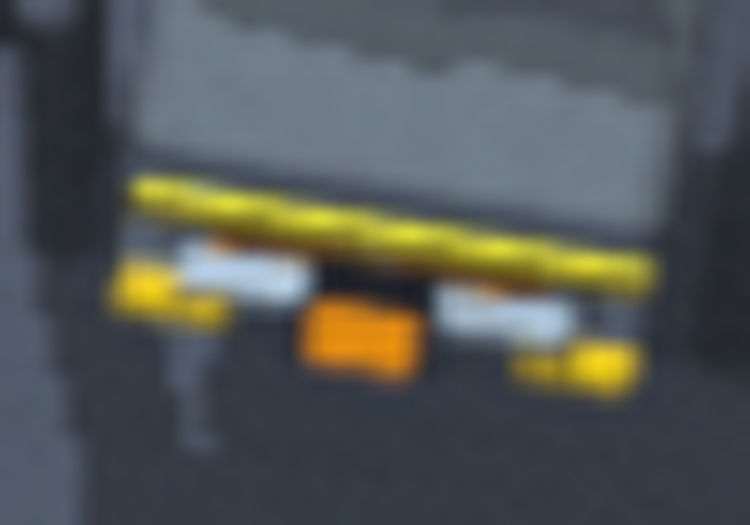

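View pics/l_u.png

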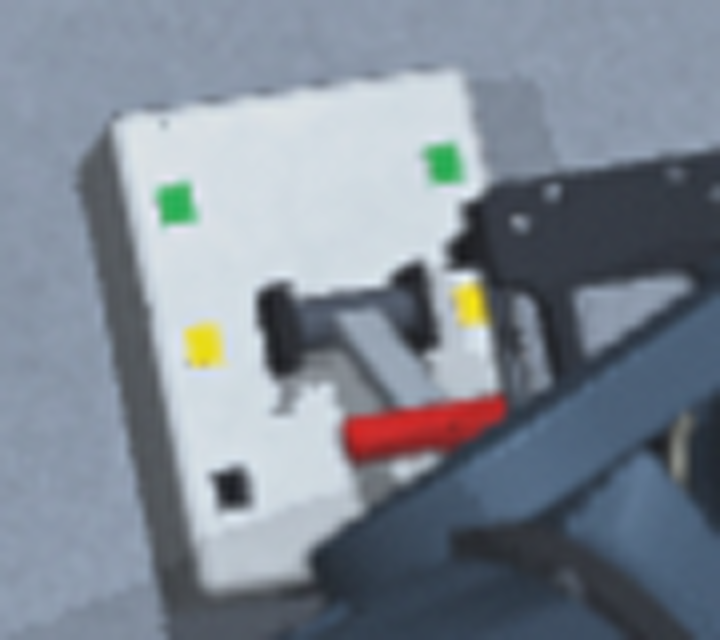

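Run:
```python
from slot import *
s,t=load('side',6),load('top',6)
f=lambda a,u,v:[u+(a[0]+.5)/15-.5,v+(a[1]+.5)/15-.5]
R,ax,ay,az,m=frame(); D={}
for n,a,b in [('cap',(362,338),(437,303)),('slabL',(245,273),(288,462)),('rearL',(135,190),(140,490)),('rearR',(655,275),(525,210)),('frL',(118,285),(195,575)),('frR',(635,370),(598,300))]:
    p,r=tri([(t,f(a,308,165)),(s,f(b,275,160))]); q=p-m; D[n]=np.array([q@ax,q@ay,q@az]); print(n,(D[n]*1e3).round(1),r)
mid=(D['rearL']+D['rearR']+D['frL']+D['frR'])/4
print('lip mid',mid*1e3,'cap-mid',(D['cap']-mid)*1e3)
```

```text
cap [-2.1  2.5 50.2] [array([0. , 0.1]), array([-0.1, -0. ])]
slabL [-2.  24.6 11.3] [array([0.2, 0.4]), array([-0.5, -0.1])]
rearL [ 9.6 46.6  6.9] [array([0.1, 0.1]), array([-0.1, -0. ])]
rearR [  8.6 -46.6   5. ] [array([0.1, 0.2]), array([-0.2, -0.1])]
frL [-7.8 47.6  3.9] [array([-0. , -0.1]), array([0.1, 0. ])]
frR [-10.6 -46.6   1.9] [array([0.3, 0.7]), array([-0.7, -0.2])]
lip mid [-0.05078276  0.24854968  4.42607782] cap-mid [-2.02126273  2.25971903 45.82071538]
```

Emit:
play_rows --rows '[[[0.03, 0, 0.005, 0, 0, 0, 0], [0.06, -0.001, 0.005, 0, 0, 0, 0], [0.085, -0.001, 0.005, 0, 0, 0, 0], [0.1, -0.001, 0.005, 0, 0, 0, 0], [0.101, -0.001, 0.005, 0, 0, 0, 0], [0.101, -0.001, 0.005, 0, 0, 0, 0]]]'

```text
time_s: 16.1
position: [0.4057, -0.3378, 0.1591]
tcp_rot: [[-0.002, -0.256, 0.967], [0.0, 0.967, 0.256], [-1.0, 0.001, -0.002]]
force: [1.5, 1.2, 0.1]
opening: 0.001
```

Run:
```python
from lev import *
st()
c=snap('top'); crop(c,390,195,90,80,8,'n_u.png')
```

```text
t 16.1 u,v,z mm -94.8 -0.3 159.1 Fu,Fv,Fz 1.7 0.8 0.1
```

View pics/n_u.png

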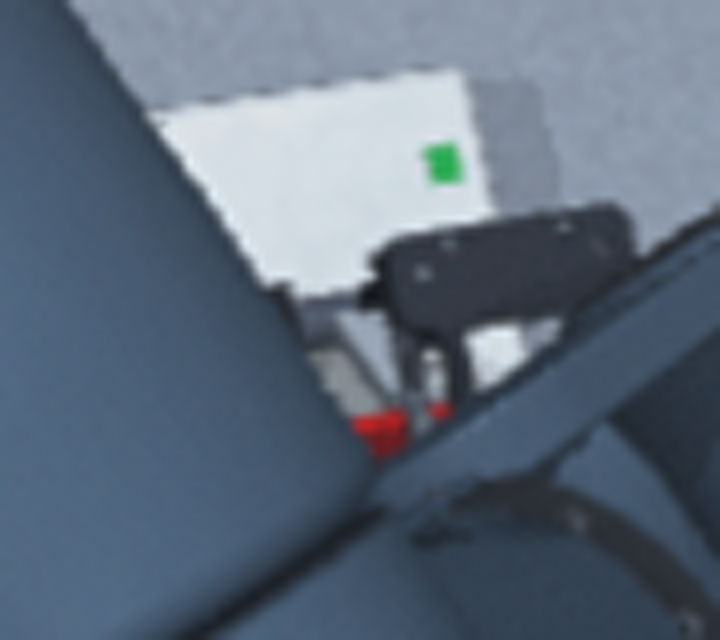

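Emit:
play_rows --rows '[[[0, 0, 0.004, 0, 0, 0, 0], [0, 0, 0.008, 0, 0, 0, 0], [0, 0, 0.012, 0, 0, 0, 0], [0, 0, 0.016, 0, 0, 0, 0], [0, 0, 0.019, 0, 0, 0, 0]]]'

```text
time_s: 16.65
position: [0.4242, -0.3337, 0.1587]
tcp_rot: [[-0.002, -0.256, 0.967], [-0.0, 0.967, 0.256], [-1.0, 0.0, -0.002]]
force: [-0.1, -0.3, 0.7]
opening: 0.008
```

```bash
python3 -c "
from lev import *
st()"
```

```text
t 16.65 u,v,z mm -75.9 -1.2 158.7 Fu,Fv,Fz -0.2 -0.2 0.7
```

Emit:
play_rows --rows '[[[0, 0.001, 0.002, 0, 0, 0, 0], [0, 0.001, 0.004, 0, 0, 0, 0], [0, 0.001, 0.006, 0, 0, 0, 0], [0, 0.001, 0.008, 0, 0, 0, 0]]]'

```text
time_s: 17.05
position: [0.4313, -0.3307, 0.1585]
tcp_rot: [[-0.002, -0.255, 0.967], [0.0, 0.967, 0.255], [-1.0, 0.001, -0.002]]
force: [0.2, -0.2, -0.8]
opening: 0.007
```

```bash
python3 -c "
from lev import *
st()"
```

```text
t 17.05 u,v,z mm -68.3 -0.1 158.5 Fu,Fv,Fz 0.2 -0.2 -0.8
```

Emit:
play_rows --rows '[[[0, 0, 0.002, 0, 0, 0, 0], [0, 0, 0.004, 0, 0, 0, 0], [0, 0, 0.006, 0, 0, 0, 0]]]'

```text
time_s: 17.35
position: [0.4359, -0.3295, 0.1586]
tcp_rot: [[-0.005, -0.257, 0.967], [-0.0, 0.967, 0.257], [-1.0, 0.001, -0.005]]
force: [-5.7, -2.2, 4.6]
opening: 0.003
```

```bash
python3 -c "
from lev import *
st()"
```

```text
t 17.35 u,v,z mm -63.5 -0.1 158.6 Fu,Fv,Fz -6.0 -0.6 4.6
```

Emit:
play_rows --rows '[[[0, 0, 0.0025, 0, 0, 0, 0], [0, 0, 0.005, 0, 0, 0, 0], [0, 0, 0.0075, 0, 0, 0, 0], [0, 0, 0.01, 0, 0, 0, 0], [0, 0, 0.0125, 0, 0, 0, 0], [0, 0, 0.015, 0, 0, 0, 0], [0, 0, 0.0175, 0, 0, 0, 0], [0, 0, 0.02, 0, 0, 0, 0]]]'

```text
time_s: 18.15
position: [0.4463, -0.3271, 0.1631]
tcp_rot: [[-0.022, -0.261, 0.965], [-0.005, 0.965, 0.261], [-1.0, 0.001, -0.023]]
force: [-18.5, -3.6, 16.0]
opening: 0.009
```

```bash
python3 -c "
from lev import *
st()"
```

```text
t 18.15 u,v,z mm -52.8 -0.5 163.1 Fu,Fv,Fz -18.8 1.3 16.0
```

Fz of +16 N with the TCP rising means the tip is riding up over the bar's upper flank. I'm backing off and pushing again from lower down.

Emit:
play_rows --rows '[[[0, 0, -0.01, 0, 0, 0, 0], [0, 0, -0.02, 0, 0, 0, 0], [0, 0, -0.03, 0, 0, 0, 0], [0.005, 0, -0.032, 0, 0, 0, 0], [0.012, 0, -0.032, 0, 0, 0, 0], [0.012, 0, -0.032, 0, 0, 0, 0]]]'

```text
time_s: 18.75
position: [0.4253, -0.3316, 0.1451]
tcp_rot: [[-0.003, -0.256, 0.967], [0.002, 0.967, 0.256], [-1.0, 0.003, -0.002]]
force: [0.5, -0.1, 0.5]
opening: 0.001
```

Run:
```python
from lev import *
st(); rel(P(-.074,0,.144),RU)
c=snap('top'); crop(c,390,195,90,80,8,'o_u.png')
c=snap('side'); cv2.imwrite('pics/o_s.png',c['pixels'][:,:,::-1])
```

```text
t 18.75 u,v,z mm -74.3 0.6 145.1 Fu,Fv,Fz 0.4 -0.2 0.5
t 18.75 pos [ 0.4253 -0.3316  0.1451] F [ 0.5 -0.1  0.5] op 0.001
shift mm [ 1.1 -0.6  0.3] turn [ 0.   -0.14 -0.17]
```

View pics/o_u.png

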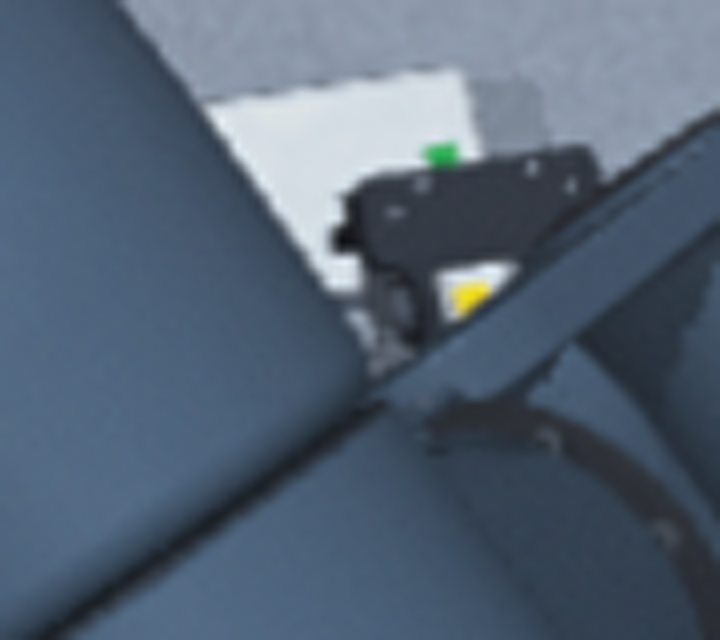

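Emit:
play_rows --rows '[[[0, 0, 0.003, 0, 0, 0, 0], [0, 0, 0.006, 0, 0, 0, 0], [0, 0, 0.009, 0, 0, 0, 0], [0, 0, 0.012, 0, 0, 0, 0]]]'

```text
time_s: 19.25
position: [0.4361, -0.3296, 0.1469]
tcp_rot: [[-0.005, -0.257, 0.966], [-0.001, 0.966, 0.257], [-1.0, 0.001, -0.005]]
force: [-9.8, -3.4, 7.6]
opening: 0.005
```

```bash
python3 -c "
from lev import *
st()"
```

```text
t 19.25 u,v,z mm -63.4 -0.2 146.9 Fu,Fv,Fz -10.3 -0.8 7.6
```

Emit:
play_rows --rows '[[[-0.0014, 0, 0.002, 0, 0, 0, 0], [-0.0027, 0, 0.0042, 0, 0, 0, 0], [-0.0044, 0, 0.0072, 0, 0, 0, 0], [-0.0055, 0, 0.0095, 0, 0, 0, 0], [-0.0068, 0, 0.012, 0, 0, 0, 0], [-0.0081, 0, 0.0149, 0, 0, 0, 0], [-0.0092, 0, 0.0175, 0, 0, 0, 0], [-0.01, 0, 0.02, 0, 0, 0, 0]]]'

```text
time_s: 20.05
position: [0.4541, -0.3248, 0.1574]
tcp_rot: [[-0.007, -0.256, 0.967], [-0.001, 0.967, 0.256], [-1.0, 0.001, -0.007]]
force: [-6.0, -1.4, 5.1]
opening: -0.001
```

```bash
python3 -c "
from lev import *
st()"
```

```text
t 20.05 u,v,z mm -44.8 -0.2 157.4 Fu,Fv,Fz -6.1 0.2 5.1
```

Emit:
play_rows --rows '[[[-0.0007, 0, 0.0015, 0, 0, 0, 0], [-0.0014, 0, 0.003, 0, 0, 0, 0], [-0.002, 0, 0.0045, 0, 0, 0, 0], [-0.0025, 0, 0.006, 0, 0, 0, 0], [-0.003, 0, 0.0075, 0, 0, 0, 0]]]'

```text
time_s: 20.55
position: [0.4642, -0.322, 0.1593]
tcp_rot: [[-0.001, -0.255, 0.967], [0.001, 0.967, 0.255], [-1.0, 0.001, -0.001]]
force: [1.2, 0.5, 0.7]
opening: 0.005
```

```bash
python3 -c "
from lev import *
st()"
```

```text
t 20.55 u,v,z mm -34.2 -0.0 159.3 Fu,Fv,Fz 1.3 0.1 0.7
```

Force dropped to zero, which fits the lever springing on. I'm retreating to the viewing pose while it rests.

Emit:
play_rows --rows '[[[0, 0, -0.01, 0, 0, 0, 0], [0, 0, -0.03, 0, 0, 0, 0], [0, 0, -0.05, 0, 0, 0, 0], [-0.03, 0, -0.065, 0, 0, 0, 0], [-0.065, 0, -0.065, 0, 0, 0, 0], [-0.1, 0, -0.065, 0, 0, 0, 0], [-0.1, 0, -0.065, 0, 0, 0, 0]]]'

```text
time_s: 21.25
position: [0.4024, -0.3415, 0.2643]
tcp_rot: [[0.005, -0.255, 0.967], [-0.008, 0.967, 0.255], [-1.0, -0.009, 0.002]]
force: [0.8, -1.2, 0.2]
opening: 0.003
```

Run:
```python
from lev import *
st()
c=snap('top'); np.savez('top7.npz',**c); crop(c,390,195,90,80,8,'p_u.png')
```

```text
t 21.25 u,v,z mm -99.0 -3.1 264.3 Fu,Fv,Fz 0.5 -1.4 0.2
```

View pics/p_u.png

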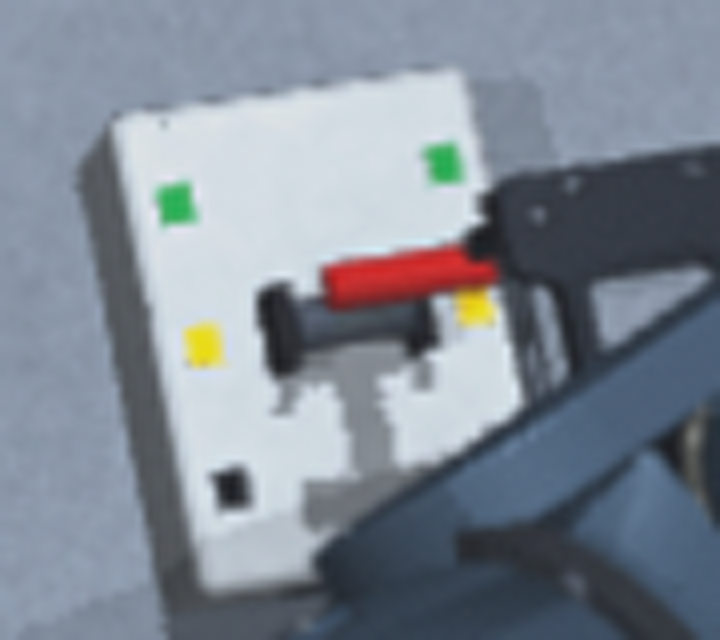

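Run:
```python
from lev import *
c=load('top',7)
for f in(-.1,0,.1,.6):
    print(f,[((proj(c,P(.085*np.sin(f),v,.09+.085*np.cos(f)))[0]-[390,195]+.5)*8).round().tolist() for v in(.03,0,-.03)])
```

```text
-0.1 [[329.0, 319.0], [421.0, 305.0], [512.0, 291.0]]
0 [[324.0, 292.0], [416.0, 278.0], [506.0, 265.0]]
0.1 [[319.0, 267.0], [410.0, 253.0], [501.0, 239.0]]
0.6 [[284.0, 156.0], [373.0, 142.0], [463.0, 129.0]]
```

Emit:
play_rows --rows '[[[0, 0, 0, 0, 0, 0, 0], [0, 0, 0, 0, 0, 0, 0], [0, 0, 0, 0, 0, 0, 0], [0, 0, 0, 0, 0, 0, 0], [0, 0, 0, 0, 0, 0, 0], [0, 0, 0, 0, 0, 0, 0], [0, 0, 0, 0, 0, 0, 0], [0, 0, 0, 0, 0, 0, 0], [0, 0, 0, 0, 0, 0, 0], [0, 0, 0, 0, 0, 0, 0], [0, 0, 0, 0, 0, 0, 0], [0, 0, 0, 0, 0, 0, 0]]]'

```text
time_s: 22.5
position: [0.401, -0.3388, 0.2596]
tcp_rot: [[-0.002, -0.255, 0.967], [0.0, 0.967, 0.255], [-1.0, 0.001, -0.002]]
force: [-0.0, 0.3, 0.6]
opening: 0.006
```

```bash
python3 -c "
from lev import *
st(); rel(P(-.045,0,.162),RU)"
```

```text
t 22.5 u,v,z mm -99.7 -0.2 259.6 Fu,Fv,Fz 0.0 0.3 0.6
t 22.5 pos [ 0.401  -0.3388  0.2596] F [-0.   0.3  0.6] op 0.006
shift mm [97.5  0.1 54.9] turn [ 0.   -0.11 -0.04]
```

Emit:
play_rows --rows '[[[0.035, 0, 0, 0, 0, 0, 0], [0.07, 0, 0, 0, 0, 0, 0], [0.09, 0, 0.01, 0, 0, 0, 0], [0.097, 0, 0.025, 0, 0, 0, 0], [0.097, 0, 0.04, 0, 0, 0, 0], [0.097, 0, 0.055, 0, 0, 0, 0], [0.097, 0, 0.055, 0, 0, 0, 0], [0.097, 0, 0.055, 0, 0, 0, 0]]]'

```text
time_s: 23.3
position: [0.4549, -0.3249, 0.1636]
tcp_rot: [[-0.001, -0.257, 0.966], [-0.001, 0.966, 0.257], [-1.0, -0.001, -0.001]]
force: [-0.1, -0.2, 0.5]
opening: 0.009
```

```bash
python3 -c "
from lev import *
st()"
```

```text
t 23.3 u,v,z mm -44.0 -0.4 163.6 Fu,Fv,Fz -0.2 -0.2 0.5
```

Emit:
play_rows --rows '[[[0, 0, 0.005, 0, 0, 0, 0], [0, 0, 0.01, 0, 0, 0, 0], [0, 0, 0.015, 0, 0, 0, 0], [0, 0, 0.02, 0, 0, 0, 0], [0, 0, 0.023, 0, 0, 0, 0], [0, 0, 0.026, 0, 0, 0, 0], [0, 0, 0.029, 0, 0, 0, 0], [0, 0, 0.032, 0, 0, 0, 0], [0, 0, 0.035, 0, 0, 0, 0], [0.0005, 0, 0.038, 0, 0, 0, 0], [0.001, 0, 0.041, 0, 0, 0, 0], [0.0015, 0, 0.044, 0, 0, 0, 0]]]'

```text
time_s: 24.5
position: [0.4944, -0.314, 0.1615]
tcp_rot: [[-0.007, -0.256, 0.967], [-0.0, 0.967, 0.256], [-1.0, 0.001, -0.006]]
force: [-7.1, -0.8, 4.9]
opening: 0.006
```

```bash
python3 -c "
from lev import *
st()"
```

```text
t 24.5 u,v,z mm -3.1 -0.0 161.5 Fu,Fv,Fz -7.0 1.0 4.9
```

Emit:
play_rows --rows '[[[0.0005, 0, 0.0025, 0, 0, 0, 0], [0.001, 0, 0.005, 0, 0, 0, 0], [0.002, 0, 0.0075, 0, 0, 0, 0], [0.0025, 0, 0.01, 0, 0, 0, 0], [0.003, 0, 0.0125, 0, 0, 0, 0], [0.004, 0, 0.015, 0, 0, 0, 0], [0.005, 0, 0.0175, 0, 0, 0, 0], [0.006, 0, 0.02, 0, 0, 0, 0], [0.007, 0, 0.0225, 0, 0, 0, 0]]]'

```text
time_s: 25.4
position: [0.5185, -0.3076, 0.1536]
tcp_rot: [[-0.002, -0.255, 0.967], [0.0, 0.967, 0.255], [-1.0, 0.001, -0.002]]
force: [0.1, -0.5, 1.4]
opening: 0.006
```

```bash
python3 -c "
from lev import *
st()"
```

```text
t 25.4 u,v,z mm 21.9 -0.0 153.6 Fu,Fv,Fz -0.0 -0.5 1.4
```

Force is zero again at u = 22 mm, so it should have clicked to on. Retreating and looking.

Emit:
play_rows --rows '[[[0, 0, -0.01, 0, 0, 0, 0], [0, 0, -0.03, 0, 0, 0, 0], [-0.01, 0, -0.055, 0, 0, 0, 0], [-0.04, 0, -0.08, 0, 0, 0, 0], [-0.075, 0, -0.105, 0, 0, 0, 0], [-0.105, 0, -0.125, 0, 0, 0, 0], [-0.115, 0, -0.135, 0, 0, 0, 0], [-0.115, 0, -0.135, 0, 0, 0, 0]]]'

```text
time_s: 26.2
position: [0.3872, -0.3432, 0.2705]
tcp_rot: [[-0.0, -0.253, 0.967], [-0.002, 0.967, 0.253], [-1.0, -0.002, -0.001]]
force: [0.3, 0.4, -0.2]
opening: 0.005
```

Run:
```python
from lev import *
st()
c=snap('top','q_top.png'); np.savez('top8.npz',**c); crop(c,390,195,90,80,8,'q_u.png')
s=snap('side','q_side.png'); crop(s,255,140,75,65,10,'q_l.png')
for f in(.5,.6,):
    print(f,[((proj(c,P(.085*np.sin(f),v,.09+.085*np.cos(f)))[0]-[390,195]+.5)*8).round().tolist() for v in(.03,0,-.03)])
```

```text
t 26.2 u,v,z mm -114.2 -0.9 270.5 Fu,Fv,Fz 0.4 0.3 -0.2
0.5 [[291.0, 175.0], [381.0, 161.0], [471.0, 148.0]]
0.6 [[284.0, 156.0], [373.0, 142.0], [463.0, 129.0]]
```

View pics/q_u.png

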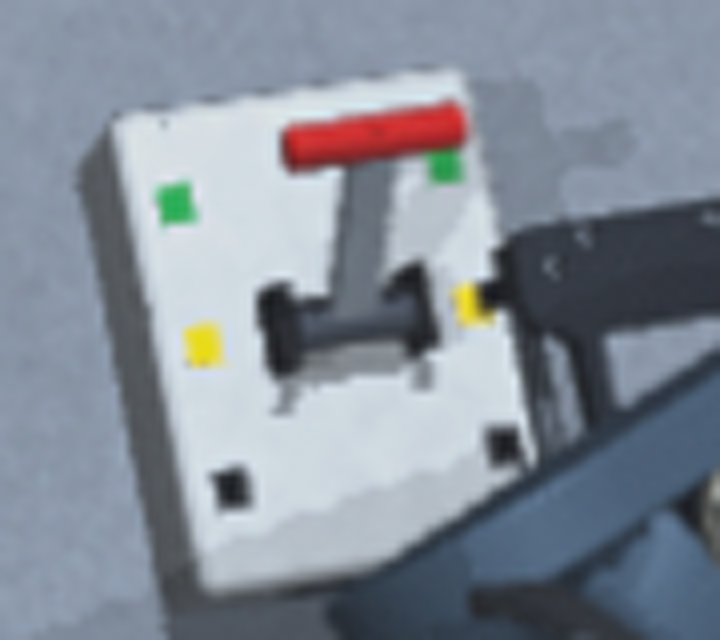

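View pics/q_top.png

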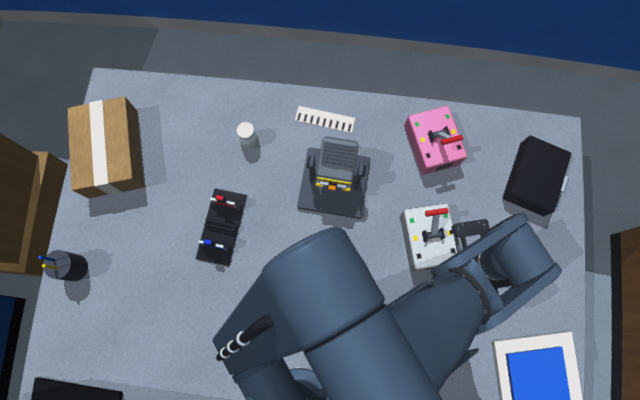

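View pics/q_side.png

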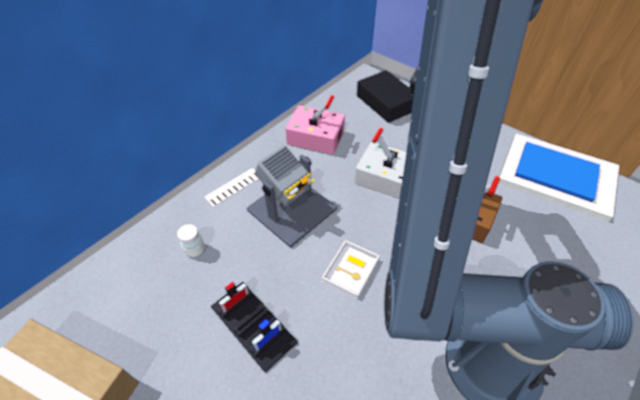

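The white unit's bar in the crop runs from (285,146) to (465,122). The on pose at 1.2 rad predicts (284,156) to (463,129), so the lever is on. The amber filter is in the lamp, at (332,187) in the top picture. The jar, red and blue filters are where they were, and the robot touches nothing.

```bash
python3 -c "
from h import *
print(hand_in())"
```

```text
the job is handed in; nothing more can be done
None
```

The job is handed in at about 26 s of the 64 s: the amber filter is in the lamp slot and released, and the white unit's lever is at on. I got no verdict back.

**Filter:** I pressed it down until the seat pushed back with about 5 N, well under the 30 N limit, then let go. It touched bottom about 3.5 mm deeper than my estimate of the slot mouth; my height measurements elsewhere also read 2–4 mm high. Measured against the yellow lips afterwards, the filter is at home depth, about 2 mm to the front and 2 mm along the slot. Those offsets are within tolerance but no finer than my measuring error.

**Lever:** My first push was too high and gripped the bar by friction, reaching about 19 N sideways and 16 N upward. I backed off before any click and pushed again from lower down, following the bar's arc. The lever then rested untouched at warm-up for about 3 s, and the picture showed it upright. The next push took it to on, and the last picture matches the 1.2 rad position.

**Everything else:** In the last pictures the lamp's aim, the red and blue filters and the jar look unmoved, judged by eye. The wrist force read about zero with the arm clear.

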